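# Tighten a clamp nut between heat-sink fins with a ring wrench

## Robot

A 6-joint arm with a two-finger parallel gripper is mounted at the origin on the work surface. World frame = base frame: x ahead of the robot, y to its left, z up, the work surface at z = 0. Lengths are in mm, angles in rad, forces in N, time in s.
With the tool pointing down it reaches from about 350 to 875 mm from the base axis. Payload 4.2 kg.
Tool frame: the origin (TCP) lies at the very end of the fingers, on their centre line; the grasp point (between the pads) lies 19 mm behind it (arm.tcp_to_grasp is the x of the grasp point in the tool frame, in mm); x points along the fingers, z is the direction in which the jaws open and shut, and the axes are right-handed (so a half turn about x gives the same grasp; the last joint's range is limited). The gripper opens to 85 mm and grips with 20 to 120 N. Pads are 22 mm wide; open, the fingers measure 114 mm over their backs; the gripper's body (76 mm by 85 mm) begins 54 mm behind the grasp point. The pads swing forward as they close: fully open they stand 13 mm farther back than shut.
Start: joints at [1.427, 0.385, 0.008, 0, -1.194, -0.259], TCP at [244.964, 574.971, 231.312] pointing down, gripper open.
Joint ranges: [-3.14, 3.14], [-1.21, 2.06], [-1.07, 1.41], [-3.16, 2.05], [-2.99, -0.16], [-3.1, 3.1]. Speed limits (rad/s): [2.79, 2.79, 3.14, 3.14, 3.14, 3.14].

## Interface

Orientations are given as a unit quaternion [x, y, z, w].
In Python, from bench import status, get_image, job, arm gives the robot as it stands.
- The arm moves only by the tool apply_moves, never from a script. Its argument "targets" is text: rows parted by semicolons, each of 5 numbers parted by spaces: the shift along the tool's x, y, z in mm, then the turn about the tool's x in degrees, then the gripper's target within -1 to 1 (shut at 1, half-way at 0, fully open at -1). In form: dx dy dz spin hand; .... A call has 1 to 10 rows; each row is the pose to reach, as a shift and turn from the pose commanded when the call began, along the tool's axes at that moment; what a row does not reach only later rows make up. A row lasts 1/12 s, in which the tool goes at most 41.7 mm and 7.16 degrees, less where a joint would pass 70% of its speed; a pose out of reach is approached as far as the arm can. A call with a gripper value outside its range is refused whole. The fingers move at their own pace and stop on an object; the grip force is fixed at half the most. Time passes only in rows, so rows that repeat a pose let the fingers close. It gives the time, the measured TCP pose, the force and the opening at its end, in the units of the state.
- status.read_state(): the state, without advancing time (a new reading comes with each control period).
- get_image(name): name is "scene" or "side" or "wrist"; returns a dict with "img" (420x560x3 uint8, red, green, blue), "mtx" (3x3 intrinsics, pixels), "world_from_camera" (4x4, takes a point from camera to world coordinates). Camera axes: x right, y down, z forward; pixel columns grow to the right and rows downward; lengths in mm; the calibration is good to about 2 mm. A picture is of the moment at which its call begins. There is no depth.
- job.job_done(): hands the job in, once; it reports no verdict.
The state is a dict: "clock": time; "joints": joint angles; "joint_vel": joint speeds; "joint_efforts": joint torques, N m; "position": TCP position; "ee_rot": TCP orientation; "contact_force": force on the tool from outside, world axes, zero at the start; "wrist_torque": the same for the moment, N m; "gripper_width": finger opening in mm.
Only numpy, scipy, OpenCV 4.12 (cv2) and the standard library are available. Lean on these libraries where they do the work, as an engineer would, in place of code of your own. Each camera call takes 0.05 s, during which the arm holds its last target.

## Task

Take the large ring wrench from its rest and tighten the nut on the heat sink clockwise until it stops, with a firm pull of about 1.2 N·m, not much more, held for a moment at the end; the fins leave only a short swing, so lift the wrench off and reseat it for each stroke. Turn the nut with the wrench only, go gently against the nut and never lever on the thin fins, and leave the other things on the bench alone. Then lay the wrench back across both supports of its rest, the ring on the wide support, and let go.

Things in the scene. Friction and masses are not known exactly. Their poses are not given: they have to be found in the camera images.
- sink: aluminium heat sink fixed to the bench, base plate 126 x 166 x 14 mm; origin on the bench under the nut's axis, z up. Its open mouth faces its -x, the wrench handle comes out there. A round device body 48 mm across carries the nut: its flat top, on which the ring bottoms, is 40 mm above the bench
- fins: upright thin fins, 14 to 70 mm above the bench, same origin and axes as the heat sink: a wall on each side whose inner face is 62 mm from the nut's axis (y = +-62 mm) running from x = -54 to +60 mm, more fins outside to y = +-83 mm, and a back wall at x = +54 mm. They stop the wrench's 14 mm wide shank when it points about 44 degrees to either side of the mouth's centre line (-x)
- nut: the greased hexagon steel nut, 30 mm across flats, 16 mm high, from 40 to 56 mm above the bench; origin on the bench on its axis, z up, turns with the nut; x is normal to one flat (how the flats stand at the stop varies). A plain stud of 18 mm diameter stands 5 mm out of its top. Pull it up at the stop to about 1.2 N·m about its axis (10 N at 120 mm) for half a second; over 1.5 overloads it, below 0.9 is not firm
- nut_center (a point): centre of the nut, half-way up, 48 mm above the bench; axes turn with the nut as for body nut
- spindle (a joint): how far the nut has been screwed clockwise (seen from above), rad, 2.5 when run down, starts 1.4 to 1.9 short of that. 0.25 N·m of friction; stays where left. Then the washer under it beds down by a further, unseen 0 to 0.3 rad of turn at 0.34 N·m (value stays at 2.5) until the nut stops and goes firm, springily: about 0.07 rad per N·m plus the hand's give, springing back when let go
- wrench: loose steel ring wrench, 0.29 to 0.45 kg, 203 mm long: a ring 46 mm over its flats, 12 mm thick, hexagonal hole 31.6 mm across flats (flats normal to the wrench's x and every 60 degrees; 5 degrees of play either way on the nut, no chamfer), a 14 x 10 mm shank, and a dark rubbery grip 85 mm long, 18 mm wide, 20 mm high at the other end. Origin under the grip point, x towards the ring, z up
- wrench_grip (a point): point on the wrench's grip where to hold it, 120 mm from the ring's centre, 10 mm above the underside, so 42 mm above the bench on the rest; the dark grip runs from 25 mm ahead of it to 60 mm behind it; same axes as the wrench
- wrench_ring (a point): centre of the wrench's ring, 6 mm above its underside; same axes as the wrench. When fully down on the nut it is 46 mm above the bench; over 67 mm it clears the stud. Lifted while still loaded sideways or in turn, the ring hangs on the nut's flats and the wrench tips in the hand: unload it first
- rest: fixed wrench rest: base plate 210 x 60 x 6 mm with two rubber supports 60 mm wide, tops 32 mm above the bench; the wide support, for the ring, is centred at x = +120 mm (44 mm long), the narrow one, for the end of the grip, at x = -54 mm (28 mm long); nothing but the base plate between them. Origin on the bench, at the place of the wrench's grip point; x towards the ring support
- small_wrench: bystander, leave alone: small flat open-ended wrench, 120 mm long, not the one to use
- screwdriver: bystander, leave alone: screwdriver, 170 mm long
- socket_puck: bystander, leave alone: white round plastic puck, 54 mm across
- magnet: bystander, leave alone: dark horseshoe magnet standing upright, 75 mm high
- spare_device: bystander, leave alone: spare copper stud device, 50 mm high
- parts_tray: bystander, leave alone: clear plastic tray, 100 x 130 x 35 mm
- spacer: bystander, leave alone: brass spacer ring, 28 mm across, 12 mm high
- tube: bystander, leave alone: glass tube with a brass cap on a black base, 142 mm high
Not all that is in view belongs to the job. There is more than one size of the sink; the one meant has the size given above.

How it is judged:
By the outcome, as a careful person would: the job done as asked, in the order asked, and still so for the second after the job is handed in, with the robot touching nothing.
It also fails if it takes over 72 s, if anything falls off the work surface, if the arm or the gripper's body presses on something with over 40 N, if the wrist force passes 120 N, or if a joint passes its speed limit or range.

## Working session

There is one attempt and no reset: what is moved stays moved. The work goes in short steps, Python scripts to look and compute and a tool call to move; the robot and the scene stay as the last step left them, time stands still between calls to the robot, and variables do not carry over. Pictures are saved under pics/ and viewed, and the job is handed in when it is done.

Besides the shell and the picture viewer there is one more tool, called after "Request:" as name(argument=value, ...) on one line, values as JSON. apply_moves: Moves the arm, as the interface text tells. Its arguments: {"type":"object","properties":{"targets":{"type":"string"}},"required":["targets"]}

```bash
ls; mkdir -p pics; python3 - <<'E'
from bench import status,get_image,job,arm
import cv2
s=status.read_state();print(s)
print([a for a in dir(arm) if a[0]!='_'])
for n in("scene","side","wrist"):
    d=get_image(n);cv2.imwrite(f"pics/{n}0.png",d["img"][:,:,::-1]);print(n,d["mtx"].tolist(),d["world_from_camera"].round(3).tolist())
E
```

```text
pics
{'clock': 0.0, 'joints': array([ 1.42662517e+00,  3.85546481e-01,  6.62158177e-03, -5.12810255e-04,
       -1.19401289e+00, -2.58607194e-01]), 'joint_vel': array([-1.85087933e-03,  4.02312079e-04,  7.09278704e-05, -1.21177802e-03,
       -3.49335645e-04,  4.91875478e-04]), 'joint_efforts': array([ 7.31533819e-04, -3.92292488e+01,  1.88399380e+01,  4.18634981e+00,
       -4.66360667e-03,  2.24987964e-06]), 'position': array([244.72941602, 574.44924118, 230.22396574]), 'ee_rot': array([-0.589317  , -0.38937052,  0.59057631, -0.39027643]), 'contact_force': array([1.040904  , 0.62888625, 0.70201043]), 'wrist_torque': array([ 0.04386108, -0.05082288,  0.03057158]), 'gripper_width': 85.5056313463073}
['IKError', 'tcp_to_grasp']
scene [[415.90062287108356, 0.0, 277.133345676264], [0.0, 415.90062287108356, 209.801435186133], [0.0, 0.0, 1.0]] [[-0.174, 0.796, -0.579, 1187.675], [0.985, 0.148, -0.092, 112.45], [0.012, -0.586, -0.81, 992.778], [0.0, 0.0, 0.0, 1.0]]
side [[487.86659700039013, 0.0, 281.75408093965433], [0.0, 487.86659700039013, 207.81803354948582], [0.0, 0.0, 1.0]] [[0.832, -0.394, 0.39, -141.347], [-0.555, -0.589, 0.588, -989.196], [-0.003, -0.706, -0.709, 1263.034], [0.0, 0.0, 0.0, 1.0]]
wrist [[295.5516287486722, 0.0, 280.49991317683845], [0.0, 295.5516287486722, 206.554619426215], [0.0, 0.0, 1.0]] [[-0.393, -0.88, -0.267, 313.577], [-0.919, 0.377, 0.111, 545.11], [0.003, 0.289, -0.957, 373.76], [0.0, 0.0, 0.0, 1.0]]
```

View pics/scene0.png

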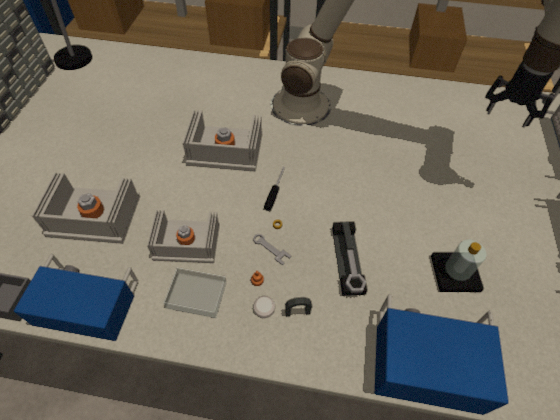

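View pics/side0.png

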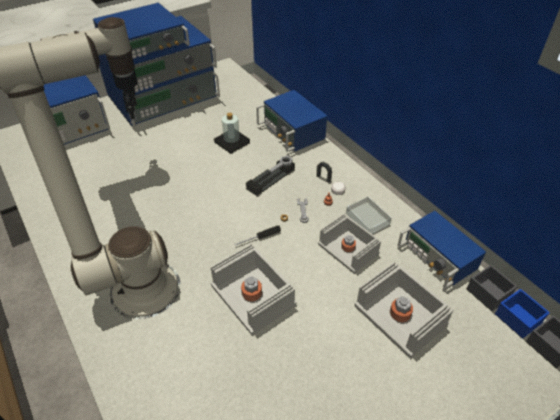

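View pics/wrist0.png

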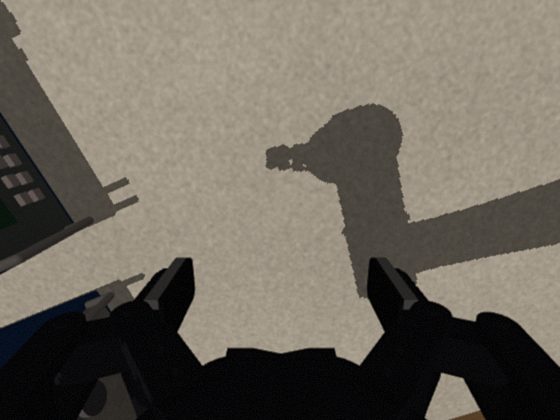

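```bash
cat > h.py <<'E'
import numpy as np,cv2
from bench import status,get_image,job,arm
def ray(d,u,v,z):
    K=np.array(d["mtx"]);T=np.array(d["world_from_camera"])
    r=T[:3,:3]@np.linalg.solve(K,[u,v,1.]);o=T[:3,3]
    return o+r*(z-o[2])/r[2]
def proj(d,p):
    K=np.array(d["mtx"]);T=np.array(d["world_from_camera"])
    c=T[:3,:3].T@(np.asarray(p,float)-T[:3,3]);q=K@c
    return q[:2]/q[2]
def crop(d,name,x0,y0,w,h,k):
    im=np.ascontiguousarray(d["img"][y0:y0+h,x0:x0+w,::-1]);cv2.imwrite("pics/"+name,cv2.resize(im,None,fx=k,fy=k,interpolation=cv2.INTER_CUBIC))
E
python3 - <<'E'
from h import *
import pickle
S=get_image("scene");D=get_image("side");pickle.dump((S,D),open("im.pkl","wb"))
crop(S,"c1.png",20,100,260,180,3)
crop(D,"c2.png",200,200,260,170,3)
crop(S,"c3.png",310,210,70,90,6)
crop(D,"c4.png",230,140,80,60,8)
print(ray(S,188,237,50),ray(S,225,133,50),ray(S,90,202,50))
E
```

```text
[ 644.73058478 -212.96567295   50.        ] [ 242.88692743 -213.40188555   50.        ] [ 582.76823237 -518.33526797   50.        ]
```

View pics/c1.png

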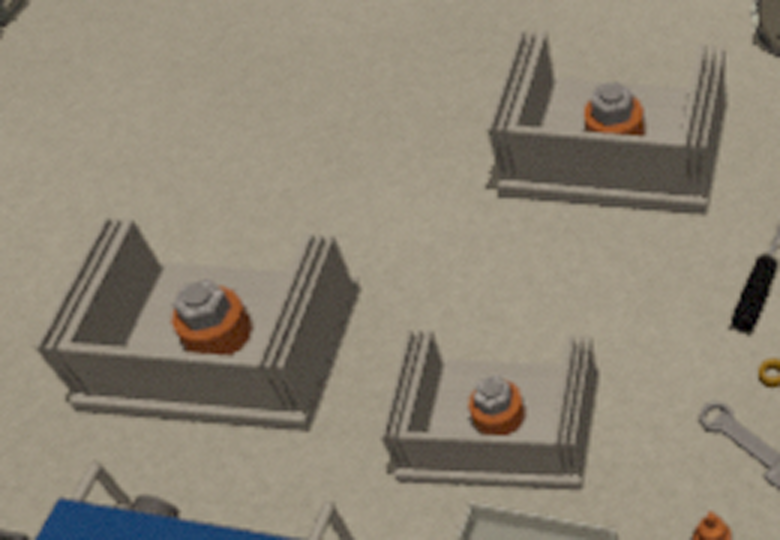

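View pics/c2.png

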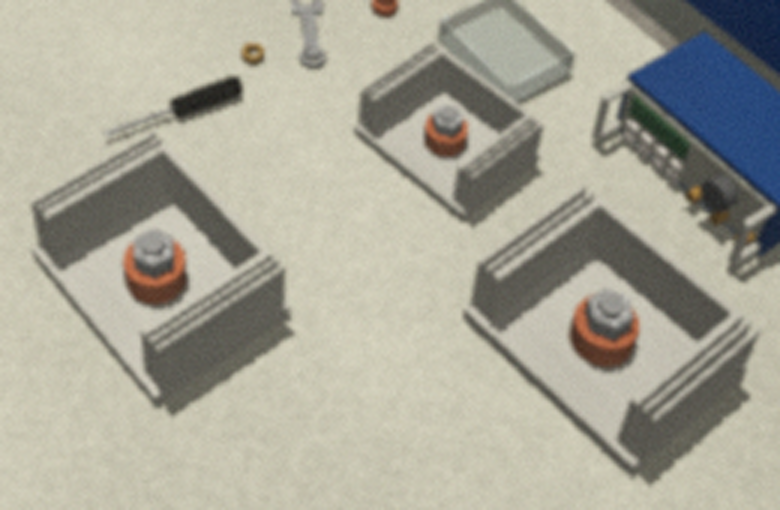

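View pics/c3.png

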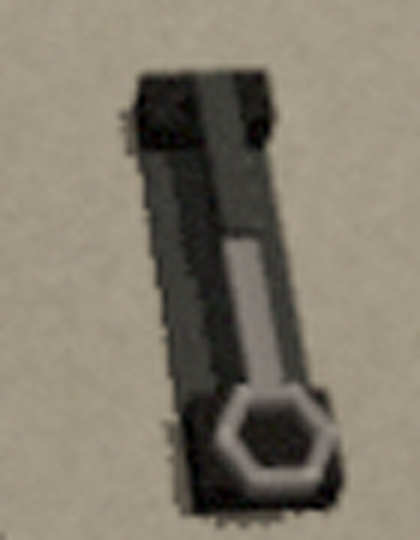

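View pics/c4.png

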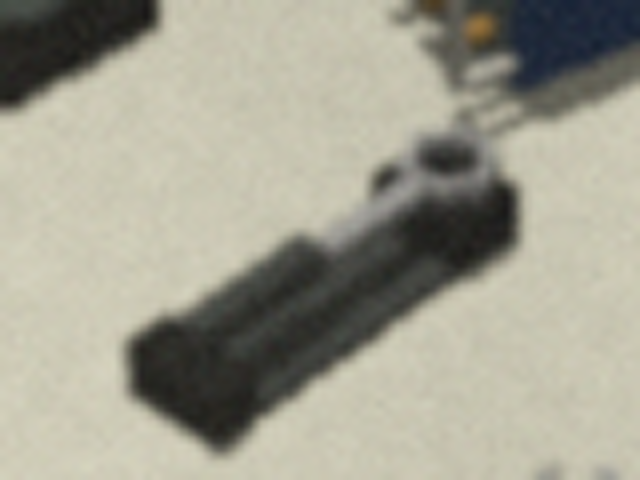

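```bash
python3 - <<'E'
from h import *
import pickle
S,D=pickle.load(open("im.pkl","rb"))
P=lambda u,v,z:ray(D,200+u/3,200+v/3,z)
Q=lambda u,v,z:ray(S,20+u/3,100+v/3,z)
for n,a,b in(("A",(35,250),(160,398)),("C",(357,130),(470,220)),("B",(465,310),(637,468))):
    p,q=P(*a,10),P(*b,10);print(n,p.round(),q.round(),np.linalg.norm(p-q))
for n,a,b in(("A",(498,195),(706,210)),("C",(397,480),(580,486)),("B",(72,403),(305,422))):
    p,q=Q(*a,7),Q(*b,7);print(n,p.round(),q.round(),np.linalg.norm(p-q), np.degrees(np.arctan2(*(q-p)[:2][::-1])))
# stud tops z 61
print("stud A,C,B side",P(157,240,61),P(450,110,61),P(610,298,61))
print("stud A,C,B scene",Q(612,92,61),Q(493,384,61),Q(202,291,61))
W=lambda u,v,z:ray(S,310+u/6,210+v/6,z)
V=lambda u,v,z:ray(D,230+u/8,140+v/8,z)
print("ring",W(277,435,44),V(448,157,44)," grip/shank joint",W(241,238,48),V(315,243,48))
print("end of grip",W(217,72,52),V(150,325,52))
E
```

```text
A [ 180. -105.   10.] [ 198. -327.   10.] 222.5961735705306
C [ 559. -160.   10.] [ 583. -328.   10.] 169.92993887928307
B [ 506. -413.   10.] [ 527. -635.   10.] 223.39777668430224
A [ 363. -314.    7.] [343. -94.   7.] 220.57316226743228 95.1584729607998
C [ 707. -300.    7.] [ 684. -138.    7.] 163.79480435060137 98.26389523634613
B [ 684. -624.    7.] [ 665. -404.    7.] 220.46801635420107 95.05607782715721
stud A,C,B side [ 274.76557891 -198.56969939   61.        ] [ 632.10486416 -227.18395012   61.        ] [ 606.08716365 -504.11348953   61.        ]
stud A,C,B scene [ 244.16625409 -215.35662805   61.        ] [ 625.55501418 -227.20115716   61.        ] [ 574.71071943 -525.88166146   61.        ]
ring [694.44955671 238.22894678  44.        ] [690.86606017 235.01008258  44.        ]  grip/shank joint [604.29805934 216.09862976  48.        ] [599.73364616 213.17268352  48.        ]
end of grip [520.88010559 198.52241241  52.        ] [502.36206326 202.91096498  52.        ]
```

```bash
cat >> h.py <<'E'
from scipy.spatial.transform import Rotation as R
def axes(q): return R.from_quat(q).as_matrix()
E
python3 - <<'E'
from h import *
s=status.read_state();A=axes(s["ee_rot"]);print(A.round(4))
yz=np.degrees(np.arctan2(A[1,2],A[0,2]));print("z axis yaw",yz, "y yaw",np.degrees(np.arctan2(A[1,1],A[0,1])),"j1,j6",np.degrees(s["joints"][[0,5]]))
print(arm.tcp_to_grasp)
E
```

```text
[[-3.00e-04  9.20e-01 -3.92e-01]
 [-9.00e-04 -3.92e-01 -9.20e-01]
 [-1.00e+00  1.00e-04  1.00e-03]]
z axis yaw -113.08036105671962 y yaw -23.080356177075082 j1,j6 [ 81.73731901 -14.81386579]
-18.700000000000003
```

```bash
cat >> h.py <<'E'
import json,os
def cmd(): return json.load(open("cmd.json")) if os.path.exists("cmd.json") else dict(p=[244.964,574.971,231.312],yaw=-23.08)
def rel(p,yaw):
    """target TCP world & tool-y yaw(deg) -> dx dy dz spin from commanded pose"""
    c=cmd();d=np.array(p,float)-c["p"];a=np.radians(c["yaw"])
    return np.array([-d[2],d[0]*np.cos(a)+d[1]*np.sin(a),d[0]*np.sin(a)-d[1]*np.cos(a),-(yaw-c["yaw"])])
def adv(dx,dy,dz,sp):
    c=cmd();a=np.radians(c["yaw"]);p=np.array(c["p"])
    p=p+[dy*np.cos(a)+dz*np.sin(a),dy*np.sin(a)-dz*np.cos(a),-dx]
    json.dump(dict(p=p.tolist(),yaw=c["yaw"]-sp),open("cmd.json","w"));return p,c["yaw"]-sp
def st():
    s=status.read_state();A=axes(s["ee_rot"]);print("t%.2f"%s["clock"],s["position"].round(1),"yaw %.2f"%np.degrees(np.arctan2(A[1,1],A[0,1])),"F",s["contact_force"].round(1),"M",s["wrist_torque"].round(2),"w%.1f"%s["gripper_width"]);return s
E
python3 - <<'E'
from h import *
print(rel([576,208,200],13.7).round(1), axes(status.read_state()["ee_rot"])[:,2])
E
```

```text
[ 31.3 448.4 207.8 -36.8] [-0.39202162 -0.91995548  0.00098379]
```

Request:
apply_moves(targets="2 30 14 -2 -1;4 60 28 -5 -1;7 90 42 -8 -1;10 120 56 -11 -1;13 155 72 -14 -1;16 190 88 -17 -1;18 220 102 -20 -1;20 240 111 -22 -1;20 240 111 -22 -1;20 240 111 -22 -1")

```text
clock: 1.08
position: [422.9, 377.8, 211.1]
ee_rot: [-0.505, -0.495, 0.506, -0.495]
contact_force: [0.0, 0.7, 0.4]
gripper_width: 85.7
```

```bash
python3 - <<'E'
from h import *
print(adv(20,240,111,-22));st();print(rel([576,208,200],13.7).round(1))
E
```

```text
(array([422.24023666, 378.77177494, 211.312     ]), -1.0799999999999983)
t1.08 [422.9 377.8 211.1] yaw -1.24 F [0.  0.7 0.4] M [0.06 0.04 0.01] w85.7
[ 11.3 157.  167.8 -14.8]
```

Request:
apply_moves(targets="1 20 22 -2 -1;3 42 45 -4 -1;5 65 69 -6 -1;7 88 94 -8 -1;9 112 120 -11 -1;10 135 144 -13 -1;11 150 160 -14.8 -1;11 157 168 -14.8 -1;11 157 168 -14.8 -1;11 157 168 -14.8 -1")

```text
clock: 1.92
position: [575.7, 208.6, 200.1]
ee_rot: [0.437, 0.556, -0.437, 0.556]
contact_force: [-0.3, 0.5, 0.9]
gripper_width: 85.5
```

```bash
python3 - <<'E'
from h import *
print(adv(11,157,168,-14.8));st()
d=get_image("wrist");pickle=__import__("pickle");pickle.dump(d,open("w1.pkl","wb"));crop(d,"w1.png",0,0,560,420,1)
E
```

```text
(array([576.04580811, 207.8424147 , 200.312     ]), 13.720000000000002)
t1.92 [575.7 208.6 200.1] yaw 13.70 F [-0.3  0.5  0.9] M [ 0.06 -0.02  0.  ] w85.5
```

View pics/w1.png

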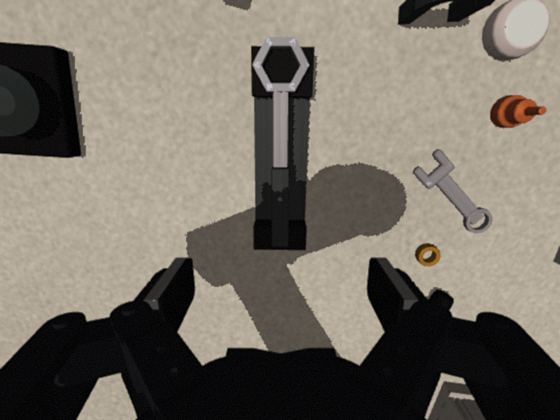

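```bash
python3 - <<'E'
from h import *
import pickle
d=pickle.load(open("w1.pkl","rb"))
crop(d,"w1c.png",230,20,100,240,3)
r=ray(d,280.5,65,44);j=ray(d,280,169,45)
print(r,j,np.linalg.norm(r-j),np.degrees(np.arctan2(*(r-j)[:2][::-1])))
E
```

```text
[693.16093544 236.01326432  44.        ] [599.14853241 213.77064043  45.        ] 96.61297138771585 13.310985566554201
```

View pics/w1c.png

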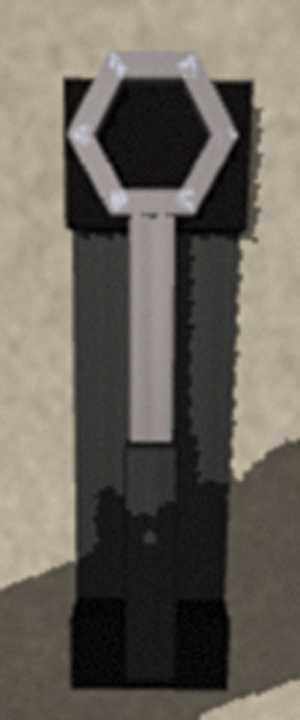

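```bash
python3 - <<'E'
from h import *
import pickle
d=pickle.load(open("w1.pkl","rb"))
r=ray(d,281,64.3,44);j=ray(d,280.2,167.5,47);g=ray(d,279.7,199,52);e=ray(d,280.2,247,52)
for q in(j,g,e): print(q,np.linalg.norm(r-q),np.degrees(np.arctan2(*(r-q)[:2][::-1])))
print(r,rel([576.2,208.4,23],13.4).round(1))
E
```

```text
[601.0038625  214.00900493  47.        ] 95.38785983286354 13.152428043024345
[570.22259456 207.08772734  52.        ] 127.1415883409491 13.033074554956878
[518.33621727 194.01305045  52.        ] 180.56823828624914 13.3623836548386
[693.84357397 235.70305427  44.        ] [177.3   0.3  -0.5   0.3]
```

Request:
apply_moves(targets="30 0 0 0 -1;65 0.5 0 0.5 -1;100 0.5 0 0.5 -1;130 0.5 0 0.5 -1;155 0.5 0 0.5 -1;170 0.5 0 0.5 -1;177 0.5 0 0.5 -1;177 0.5 0 0.5 -1;177 0.5 0 0.5 0;177 0.5 0 0.5 0.3")

```text
clock: 2.8
position: [577.3, 209.1, 25.0]
ee_rot: [0.44, 0.554, -0.438, 0.555]
contact_force: [0.2, 0.6, 0.4]
gripper_width: 64.1
```

```bash
python3 - <<'E'
from h import *
print(adv(177,.5,0,.5));st()
d=get_image("wrist");crop(d,"w2.png",0,0,560,420,1)
E
```

```text
(array([576.53154131, 207.96100334,  23.312     ]), 13.220000000000002)
t2.80 [577.3 209.1  25. ] yaw 13.28 F [0.2 0.6 0.4] M [-0.01 -0.   -0.03] w64.1
```

View pics/w2.png

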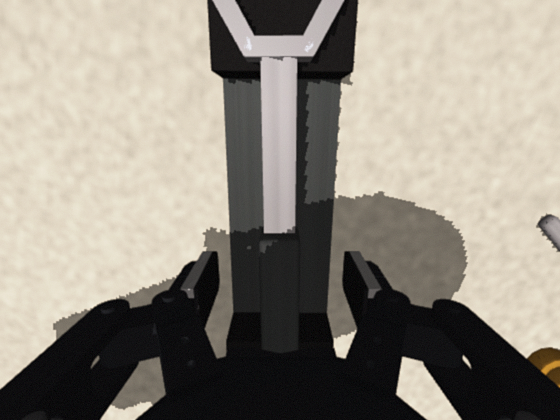

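Request:
apply_moves(targets="0 0 0 0 0.5;0 0 0 0 0.8;0 0 0 0 1;0 0 0 0 1;0 0 0 0 1;0 0 0 0 1;0 0 0 0 1;0 0 0 0 1")

```text
clock: 3.52
position: [577.1, 208.3, 24.3]
ee_rot: [0.44, 0.554, -0.438, 0.555]
contact_force: [-2.2, 0.6, 5.5]
gripper_width: 17.0
```

```bash
python3 - <<'E'
from h import *
st()
d=get_image("wrist");crop(d,"w3.png",0,0,560,420,1)
E
```

```text
t3.52 [577.1 208.3  24.3] yaw 13.24 F [-2.2  0.6  5.5] M [ 0.24  0.42 -0.05] w17.0
```

View pics/w3.png

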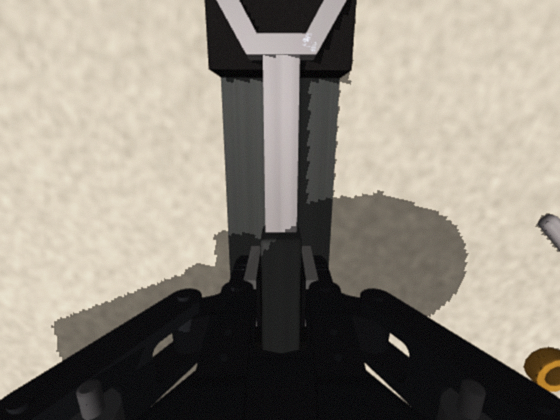

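```bash
python3 - <<'E'
from h import *
print(rel([576.5,208,180],13.2).round(1));print(rel([531.6,-185.4,180],8.2).round(1))
E
```

```text
[-156.7   -0.    -0.     0. ]
[-156.7 -133.7  372.7    5. ]
```

Request:
apply_moves(targets="5 0 0 0 1;-15 0 0 0 1;-40 0 0 0 1;-70 0 0 0 1;-100 0 0 0 1;-130 0 0 0 1;-150 0 0 0 1;-157 0 0 0 1;-157 0 0 0 1")

```text
clock: 4.32
position: [576.7, 208.1, 181.2]
ee_rot: [0.44, 0.554, -0.439, 0.554]
contact_force: [-0.5, 1.0, -4.0]
gripper_width: 17.1
```

Request:
apply_moves(targets="0 -8 22 0 1;0 -18 50 0 1;0 -31 86 0 1;0 -44 123 0 1;0 -57 160 0 1;0 -70 197 0 1;0 -83 233 1 1;0 -96 269 2 1;0 -108 301 3 1;0 -118 330 4 1")

```text
clock: 5.15
position: [534.5, -142.2, 177.1]
ee_rot: [0.458, 0.54, -0.46, 0.536]
contact_force: [0.2, 0.4, -3.4]
gripper_width: 17.5
```

```bash
python3 - <<'E'
from h import *
adv(-157,0,0,0);print(adv(0,-118,330,4));st()
print(rel([531.6,-185.4,180],8.2).round(1))
E
```

```text
(array([ 537.12657427, -140.27921343,  180.312     ]), 9.220000000000002)
t5.15 [ 534.5 -142.2  177.1] yaw 9.08 F [ 0.2  0.4 -3.4] M [-0.02 -0.05 -0.04] w17.5
[  0.3 -12.7  43.7   1. ]
```

Request:
apply_moves(targets="0 -5 18 1 1;0 -10 36 1 1;0 -12 43 1 1;10 -12 44 1 1;22 -12 44 1 1;30 -12 44 1 1;30 -12 44 1 1;30 -12 44 1 1;30 -12 44 1 1")

```text
clock: 5.9
position: [532.7, -185.1, 150.3]
ee_rot: [0.463, 0.535, -0.463, 0.535]
contact_force: [-0.6, 0.4, -2.1]
gripper_width: 17.1
```

```bash
python3 - <<'E'
from h import *
import pickle
print(adv(30,-12,44,1));st()
d=get_image("wrist");pickle.dump(d,open("w4.pkl","wb"));crop(d,"w4.png",0,0,560,420,1)
E
```

```text
(array([ 532.33154267, -185.63345989,  150.312     ]), 8.220000000000002)
t5.90 [ 532.7 -185.1  150.3] yaw 8.29 F [-0.6  0.4 -2.1] M [0.02 0.04 0.  ] w17.1
```

View pics/w4.png

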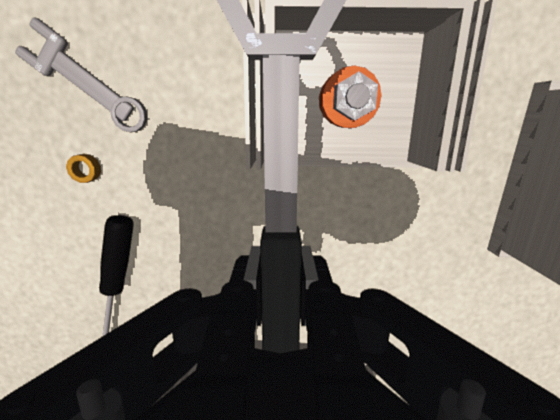

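Request:
apply_moves(targets="10 0 0 0 1;25 8 0 0 1;38 15 0 0 1;40 15 0 0 1;40 15 0 0 1;40 15 0 0 1;40 15 0 0 1")

```text
clock: 6.53
position: [547.5, -183.6, 110.9]
ee_rot: [0.463, 0.534, -0.463, 0.535]
contact_force: [-0.3, 0.5, -3.3]
gripper_width: 17.0
```

```bash
python3 - <<'E'
from h import *
import pickle
print(adv(40,15,0,0));st()
d=get_image("wrist");pickle.dump(d,open("w5.pkl","wb"));crop(d,"w5.png",210,0,260,190,3)
E
```

```text
(array([ 547.17743843, -183.48884356,  110.312     ]), 8.220000000000002)
t6.53 [ 547.5 -183.6  110.9] yaw 8.23 F [-0.3  0.5 -3.3] M [0.   0.03 0.05] w17.0
```

View pics/w5.png

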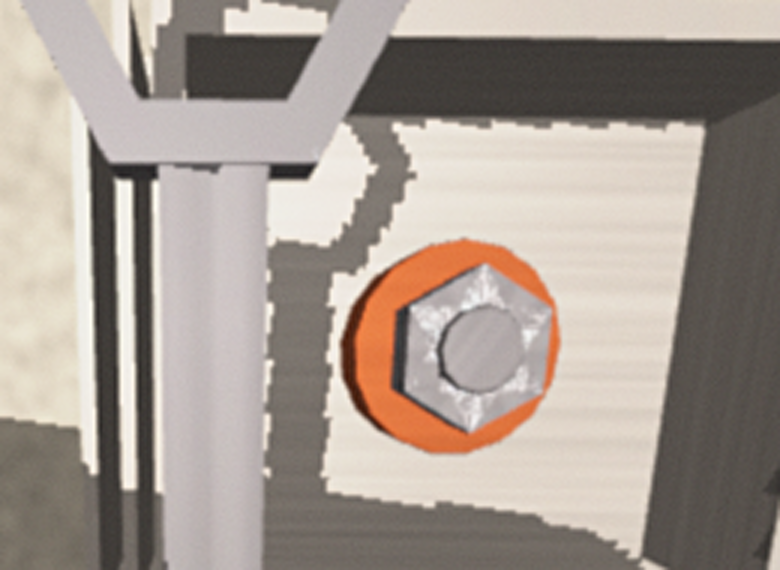

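```bash
python3 - <<'E'
from h import *
import pickle
d=pickle.load(open("w5.pkl","rb"))
crop(d,"w5n.png",315,75,95,80,8)
crop(d,"w5r.png",210,0,150,70,5)
E
```

```text
(no output)
```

View pics/w5n.png

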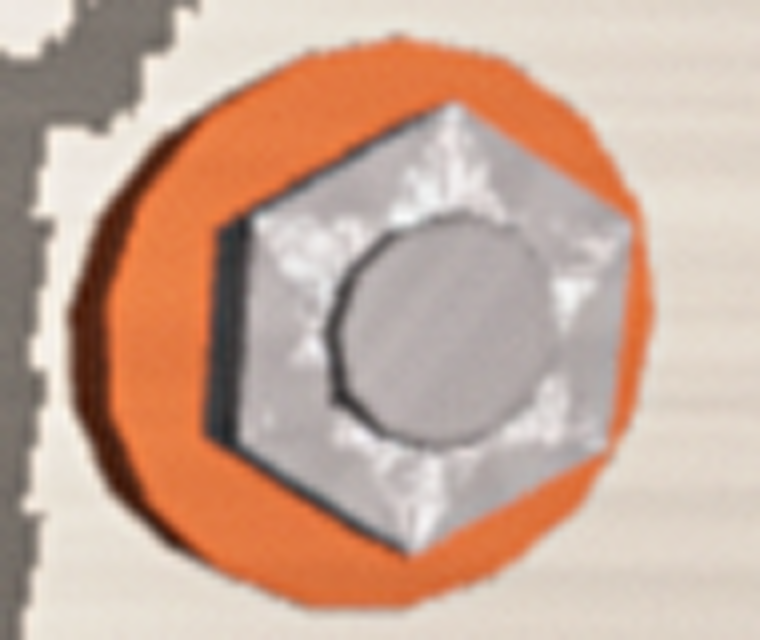

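View pics/w5r.png

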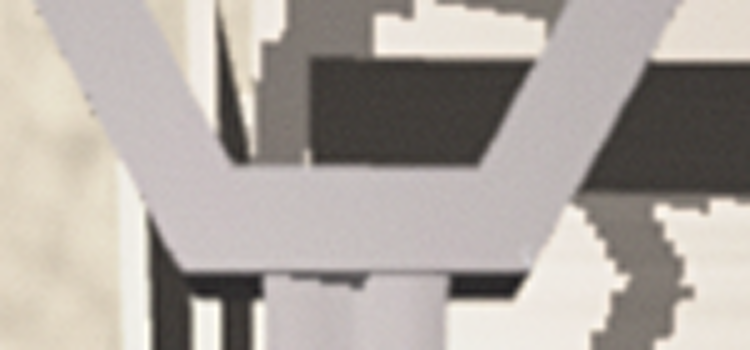

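```bash
cat > fit.py <<'E'
from h import *
from scipy.optimize import least_squares
def px(pts,x0,y0,k): return (np.array(pts,float)+.5)/k-.5+[x0,y0]
def hexc(c,th,af,z): # corners; flats normals at th
    a=np.radians(th+30+60*np.arange(6));return np.c_[c[0]+af/3**.5*np.cos(a),c[1]+af/3**.5*np.sin(a),np.full(6,z)]
def fitnut(d,pts,x0=(629,-227,0),freez=False):
    def f(p):
        H=hexc(p[:2],p[2],30,p[3] if freez else 56.)
        P=np.array([proj(d,q) for q in H]);D=np.linalg.norm(P[:,None]-pts[None],axis=2)
        i=D.argmin(0);return (P[i]-pts).ravel()
    best=None
    for t in range(-30,30,10):
        r=least_squares(f,[x0[0],x0[1],t]+([56.] if freez else []))
        if best is None or r.cost<best.cost: best=r
    return best
def fitring(d,near_in,near_out,tcp,yaw):
    """p: ring centre rel. to TCP: ahead, left, top height above TCP, dyaw, pitch"""
    obs=np.r_[near_in,near_out]
    def f(p):
        a=np.radians(yaw+p[3]);u=np.array([np.cos(a),np.sin(a),0]);l=np.array([-u[1],u[0],0]);
        b=np.radians(yaw);u0=np.array([np.cos(b),np.sin(b),0]);l0=np.array([-u0[1],u0[0],0])
        C=np.array(tcp)+p[0]*u0+p[1]*l0+[0,0,p[2]]
        Q=[C-af/2*u+s*af/2/3**.5*l for af in(31.6,46) for s in(1,-1)]
        return np.r_[(np.array([proj(d,q) for q in Q])-obs).ravel()]
    return least_squares(f,[120,0,21,0])
E
python3 - <<'E'
from fit import *
import pickle
d=pickle.load(open("w5.pkl","rb"))
pts=px([(453,100),(632,222),(608,447),(411,556),(237,440),(252,216)],315,75,8)
for fz in(False,True):
    r=fitnut(d,pts,freez=fz);print(r.x,r.cost)
# stud top circle centre
print("stud",ray(d,*px([(444,330)],315,75,8)[0],61))
r=fitring(d,px([(235,164),(481,163)],210,0,5),px([(185,270),(530,268)],210,0,5),[547.5,-183.6,110.9],8.23)
print(r.x,r.cost)
E
```

```text
[ 630.04331075 -229.8890586    37.42081904] 0.19908052219777725
[ 629.99109805 -229.59624787  -22.57917098   57.03979523] 0.13553275734957365
stud [ 630.18014318 -229.35910774   61.        ]
[120.81094699  -1.23414443  18.30192706   0.15429284] 0.16330442122667127
```

```bash
cat >> h.py <<'E'
N=np.array([630.0,-229.8]);OFF=np.array([120.8,-1.23])
def tcp(yaw,z,N_=None,off=None):
    a=np.radians(yaw);n=N if N_ is None else np.array(N_);o=OFF if off is None else np.array(off)
    return [n[0]-(o[0]*np.cos(a)-o[1]*np.sin(a)),n[1]-(o[0]*np.sin(a)+o[1]*np.cos(a)),z]
def rows(seq):
    """seq of (yaw,z,...)"""
    print("; ".join("%.1f %.1f %.1f %.1f 1"%tuple(rel(tcp(*q),q[0])) for q in seq))
E
python3 - <<'E'
from h import *
print(tcp(37.4,85));print(rel(tcp(37.4,90),37.4).round(1))
E
```

```text
[np.float64(533.2876415564618), np.float64(-302.1938714553145), 85]
[ 20.3 -30.7 115.5 -29.2]
```

Request:
apply_moves(targets="0 -4 12 -3 1;0 -10 32 -8 1;0 -16 56 -14 1;0 -22 80 -20 1;0 -27 100 -25 1;5 -30 112 -28 1;14 -31 115.5 -29.2 1;20 -31 115.5 -29.2 1;20 -31 115.5 -29.2 1;20 -31 115.5 -29.2 1")

```text
clock: 7.42
position: [532.9, -301.9, 90.3]
ee_rot: [0.313, 0.634, -0.313, 0.634]
contact_force: [0.8, 0.4, -3.6]
gripper_width: 17.2
```

```bash
python3 - <<'E'
from h import *
import pickle
print(adv(20,-31,115.5,-29.2));s=st();print(s["joints"].round(2))
d=get_image("wrist");pickle.dump(d,open("w6.pkl","wb"));crop(d,"w6.png",210,0,150,110,5)
E
```

```text
(array([ 533.00946629, -302.23444796,   90.312     ]), 37.42)
t7.42 [ 532.9 -301.9   90.3] yaw 37.41 F [ 0.8  0.4 -3.6] M [-0.   -0.01 -0.04] w17.2
[-0.25  0.49 -0.2   0.   -0.88  2.48]
```

View pics/w6.png

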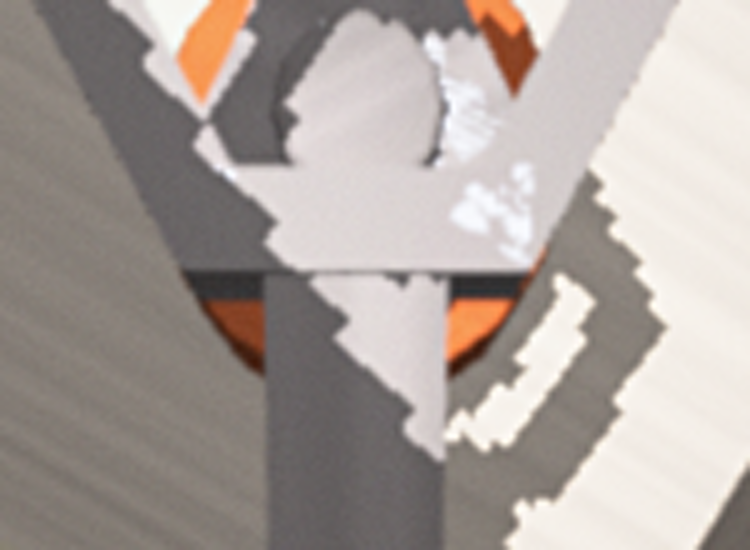

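Request:
apply_moves(targets="12 0 0 0 1;24 0 0 0 1;30 0 0 0 1;30 0 0 0 1;30 0 0 0 1")

```text
clock: 7.88
position: [533.4, -302.0, 60.6]
ee_rot: [0.313, 0.634, -0.313, 0.634]
contact_force: [-0.6, 0.3, -2.3]
gripper_width: 17.1
```

```bash
python3 - <<'E'
from h import *
import pickle
print(adv(30,0,0,0));s=st()
d=get_image("wrist");pickle.dump(d,open("w7.pkl","wb"));crop(d,"w7.png",210,0,150,110,5)
for n,b in(("scene",(150,200,70,60)),("side",(310,200,80,70))):
    e=get_image(n);crop(e,n+"7.png",*b,8)
E
```

```text
(array([ 533.00946629, -302.23444796,   60.312     ]), 37.42)
t7.88 [ 533.4 -302.    60.6] yaw 37.47 F [-0.6  0.3 -2.3] M [-0.08  0.05 -0.  ] w17.1
```

View pics/w7.png

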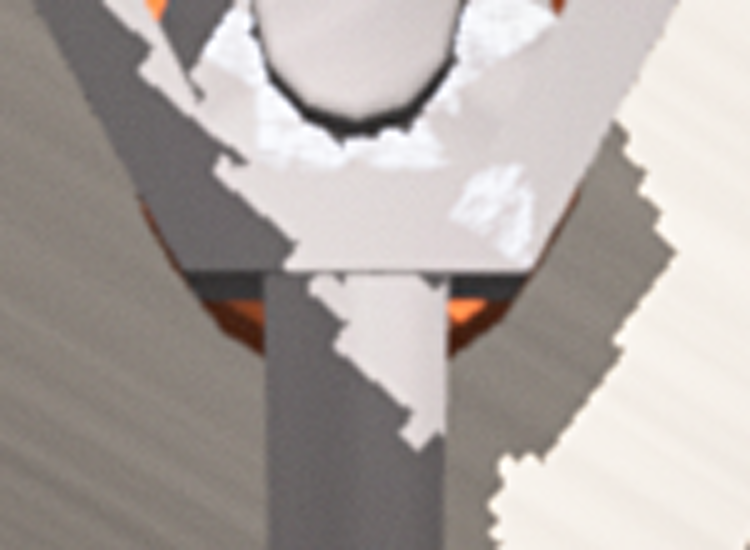

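View pics/scene7.png

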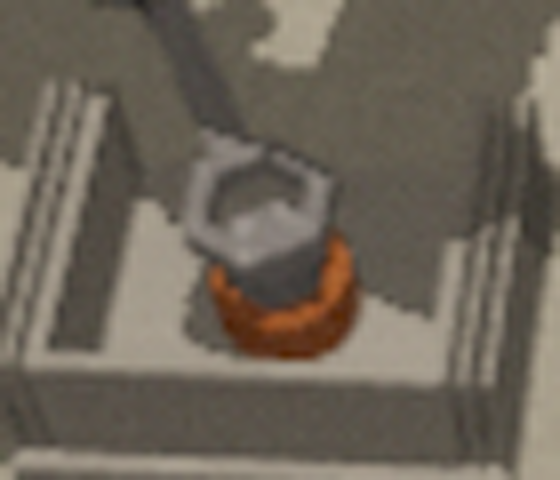

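View pics/side7.png

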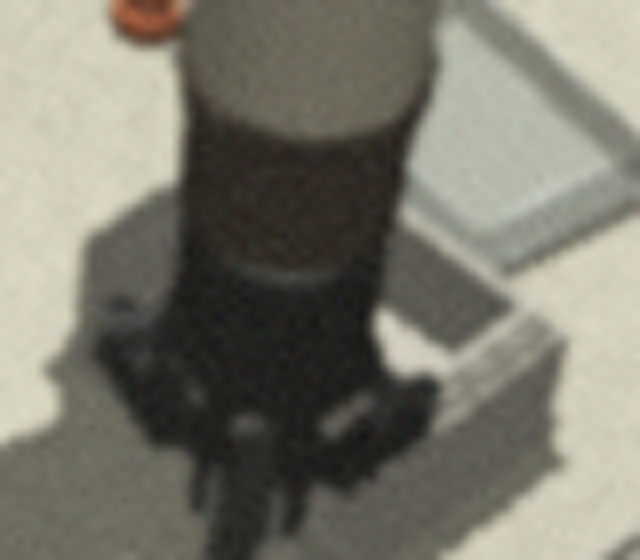

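```bash
python3 - <<'E'
from fit import *
import pickle
d=pickle.load(open("w7.pkl","rb"))
p=ray(d,*px([(360,120)],210,0,5)[0],61);q=ray(d,*px([(359,133)],210,0,5)[0],56)
a=np.radians(37.45);u=np.array([np.cos(a),np.sin(a)])
print("N est",p[:2]+9*u,q[:2]+9*u)
p0=np.array([533.4,-302.0,60.6])
r=fitring(d,px([(234,164),(481,163)],210,0,5),px([(183,270),(529,268)],210,0,5),p0,37.45);print(r.x)
l=np.array([-u[1],u[0]]);print("ring",p0[:2]+r.x[0]*u+r.x[1]*l)
E
```

```text
N est [ 630.56055085 -229.80802308] [ 630.77515792 -229.55963617]
[120.15378446  -1.40245635  18.56761541   0.12082853]
ring [ 629.64099103 -230.0516126 ]
```

Request:
apply_moves(targets="4 0.7 0.2 0 1;8 0.7 0.2 0 1;10 0.7 0.2 0 1;12 0.7 0.2 0 1;13 0.7 0.2 0 1;14 0.7 0.2 0 1;14 0.7 0.2 0 1;14 0.7 0.2 0 1")

```text
clock: 8.7
position: [533.8, -302.0, 46.3]
ee_rot: [0.313, 0.634, -0.313, 0.634]
contact_force: [0.8, 0.5, -2.8]
gripper_width: 16.8
```

```bash
python3 - <<'E'
from fit import *
import pickle
print(adv(14,.7,.2,0));s=st()
d=get_image("wrist");pickle.dump(d,open("w8.pkl","wb"));crop(d,"w8.png",210,0,150,110,5)
E
```

```text
(array([ 533.6869387, -301.9679313,   46.312    ]), 37.42)
t8.70 [ 533.8 -302.    46.3] yaw 37.42 F [ 0.8  0.5 -2.8] M [0.01 0.01 0.01] w16.8
```

View pics/w8.png

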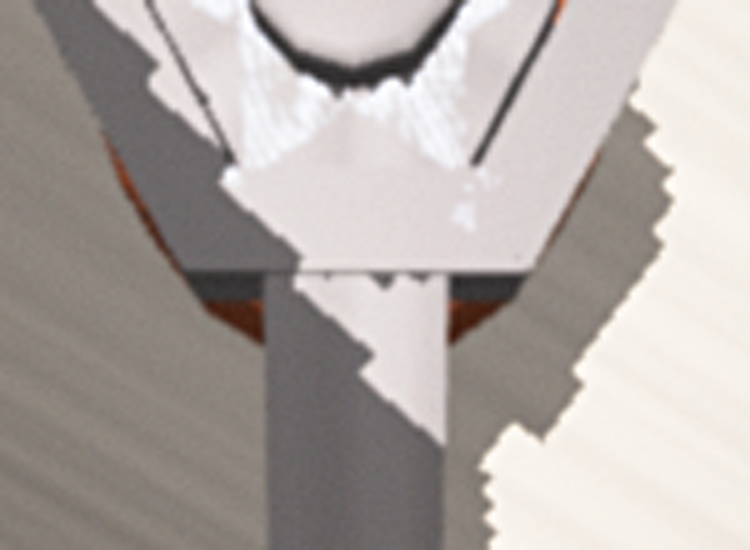

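Request:
apply_moves(targets="1.5 0 0 0 1;3 0 0 0 1;4.5 0 0 0 1;6 0 0 0 1;6 0 0 0 1")

```text
clock: 9.17
position: [533.6, -301.8, 39.9]
ee_rot: [0.313, 0.634, -0.313, 0.634]
contact_force: [1.4, 0.4, -3.4]
gripper_width: 17.2
```

```bash
python3 - <<'E'
from fit import *
print(adv(6,0,0,0));s=st()
E
```

```text
(array([ 533.6869387, -301.9679313,   40.312    ]), 37.42)
t9.17 [ 533.6 -301.8   39.9] yaw 37.42 F [ 1.4  0.4 -3.4] M [ 0.13 -0.07 -0.05] w17.2
```

Request:
apply_moves(targets="2 0 0 0 1;4 0 0 0 1;5 0 0 0 1;6 0 0 0 1;6.5 0 0 0 1;6.5 0 0 0 1")

```text
clock: 9.67
position: [533.7, -301.9, 33.7]
ee_rot: [0.313, 0.634, -0.313, 0.634]
contact_force: [0.5, 0.4, -2.3]
gripper_width: 16.7
```

```bash
python3 - <<'E'
from fit import *
print(adv(6.5,0,0,0));s=st()
d=get_image("wrist");crop(d,"w9.png",150,0,260,190,3)
E
```

```text
(array([ 533.6869387, -301.9679313,   33.812    ]), 37.42)
t9.67 [ 533.7 -301.9   33.7] yaw 37.43 F [ 0.5  0.4 -2.3] M [ 0.04 -0.09  0.01] w16.7
```

View pics/w9.png

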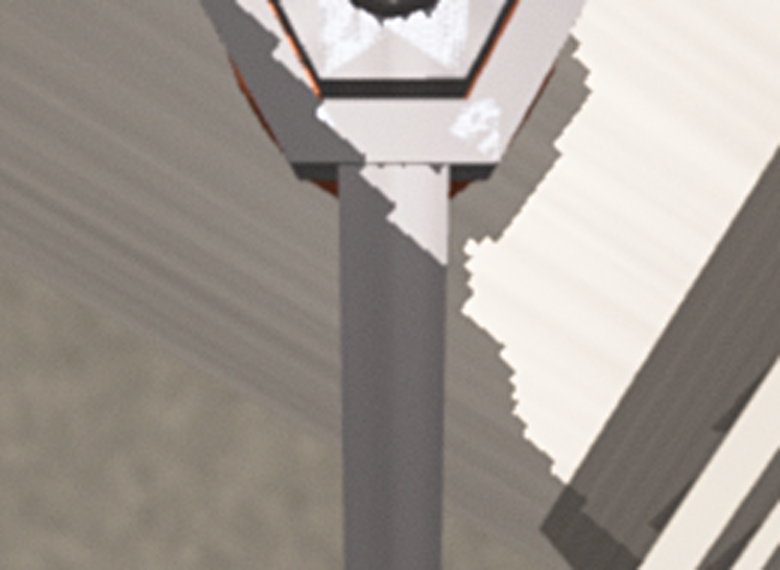

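```bash
cat >> h.py <<'E'
a_=np.radians(37.42);N=np.array([533.69,-301.97])+120.3*np.array([np.cos(a_),np.sin(a_)]);OFF=np.array([120.3,0.])
def tq():
    s=st();a=np.arctan2(*axes(s["ee_rot"])[[1,0],1]);u=np.array([np.cos(a),np.sin(a)]);l=np.array([-u[1],u[0]])
    F=-s["contact_force"][:2];r=s["position"][:2]-N
    print("radial(out of nut) %.1f  tang(cw+) %.1f  tau_cw %.3f (F only %.3f)"%(-F@u,F@l,-(r[0]*F[1]-r[1]*F[0])+s["wrist_torque"][2],-(r[0]*F[1]-r[1]*F[0])),"dist %.2f"%np.hypot(*r))
E
python3 - <<'E'
from h import *
print(N);z=cmd()["p"][2]-.5
tq();rows([(37.42-k,z) for k in range(3,31,3)])
E
```

```text
[ 629.23256772 -228.86933138]
t9.72 [ 533.7 -301.9   33.8] yaw 37.42 F [ 1.2  0.6 -2.1] M [ 0.06 -0.04  0.02] w17.0
radial(out of nut) 1.3  tang(cw+) 0.3  tau_cw 34.342 (F only 34.325) dist 120.24
0.5 0.2 -6.3 3.0 1; 0.5 0.7 -12.6 6.0 1; 0.5 1.5 -18.8 9.0 1; 0.5 2.6 -25.0 12.0 1; 0.5 4.1 -31.1 15.0 1; 0.5 5.9 -37.2 18.0 1; 0.5 8.0 -43.1 21.0 1; 0.5 10.4 -48.9 24.0 1; 0.5 13.1 -54.6 27.0 1; 0.5 16.1 -60.1 30.0 1
```

```bash
sed -i 's/tau_cw %.3f (F only %.3f)"%(-F@u,F@l,-(r\[0\]\*F\[1\]-r\[1\]\*F\[0\])+s\["wrist_torque"\]\[2\],-(r\[0\]\*F\[1\]-r\[1\]\*F\[0\]))/tau_cw %.3f Mz %.3f"%(-F@u,F@l,-(r[0]*F[1]-r[1]*F[0])\/1000,s["wrist_torque"][2])/' h.py; python3 -c "
from h import *
tq()"
```

```text
t9.72 [ 533.7 -301.9   33.8] yaw 37.42 F [ 1.2  0.6 -2.1] M [ 0.06 -0.04  0.02] w17.0
radial(out of nut) 1.3  tang(cw+) 0.3  tau_cw 0.034 Mz 0.017 dist 120.24
```

Request:
apply_moves(targets="0 0 -2 1 1;0.3 0.1 -4.2 2 1;0.5 0.2 -6.3 3 1;0.5 0.4 -9.4 4.5 1;0.5 0.7 -12.6 6 1;0.5 1 -15.7 7.5 1;0.5 1.5 -18.8 9 1;0.5 2 -21.9 10.5 1;0.5 2.6 -25 12 1")

```text
clock: 10.47
position: [521.3, -280.3, 33.6]
ee_rot: [0.378, 0.597, -0.378, 0.598]
contact_force: [1.8, -0.5, -4.3]
gripper_width: 16.8
```

```bash
python3 - <<'E'
from h import *
print(adv(.5,2.6,-25,12));tq();y=cmd()["yaw"];z=cmd()["p"][2]
rows([(y-k,z) for k in range(2,28,2)])
E
```

```text
(array([ 520.56053771, -280.53296928,   33.312     ]), 25.42)
t10.47 [ 521.3 -280.3   33.6] yaw 25.38 F [ 1.8 -0.5 -4.3] M [ 0.11 -0.48  0.25] w16.8
radial(out of nut) 1.4  tang(cw+) 1.2  tau_cw 0.148 Mz 0.250 dist 119.57
-0.0 0.1 -4.2 2.0 1; -0.0 0.3 -8.4 4.0 1; -0.0 0.7 -12.6 6.0 1; -0.0 1.2 -16.8 8.0 1; -0.0 1.9 -20.9 10.0 1; -0.0 2.7 -25.0 12.0 1; -0.0 3.6 -29.1 14.0 1; -0.0 4.7 -33.2 16.0 1; -0.0 5.9 -37.2 18.0 1; -0.0 7.3 -41.2 20.0 1; -0.0 8.8 -45.1 22.0 1; -0.0 10.4 -48.9 24.0 1; -0.0 12.2 -52.8 26.0 1
```

Request:
apply_moves(targets="0 0.1 -4.2 2 1;0 0.3 -8.4 4 1;0 0.7 -12.6 6 1;0 1.2 -16.8 8 1;0 1.9 -20.9 10 1;0 2.7 -25 12 1;0 3.6 -29.1 14 1;0 4.7 -33.2 16 1;0 5.9 -37.2 18 1;0 7.3 -41.2 20 1")

```text
clock: 11.3
position: [510.3, -240.1, 33.7]
ee_rot: [0.476, 0.522, -0.476, 0.523]
contact_force: [2.2, 0.2, -4.2]
gripper_width: 17.3
```

```bash
python3 - <<'E'
from h import *
print(adv(0,7.3,-41.2,20));tq();y=cmd()["yaw"];z=cmd()["p"][2]
d=get_image("wrist");crop(d,"w10.png",150,0,260,190,3);tq()
E
```

```text
(array([ 509.46867419, -240.18819807,   33.312     ]), 5.420000000000002)
t11.30 [ 510.3 -240.1   33.7] yaw 5.34 F [ 2.2  0.2 -4.2] M [-0.2  -0.41  0.16] w17.3
radial(out of nut) 2.2  tang(cw+) 0.1  tau_cw 0.007 Mz 0.160 dist 119.49
t11.35 [ 510.2 -239.6   33.7] yaw 5.29 F [ 2.4 -2.6 -3.6] M [-0.5  -0.41 -0.03] w17.3
radial(out of nut) 2.2  tang(cw+) 2.8  tau_cw 0.332 Mz -0.028 dist 119.53
```

View pics/w10.png

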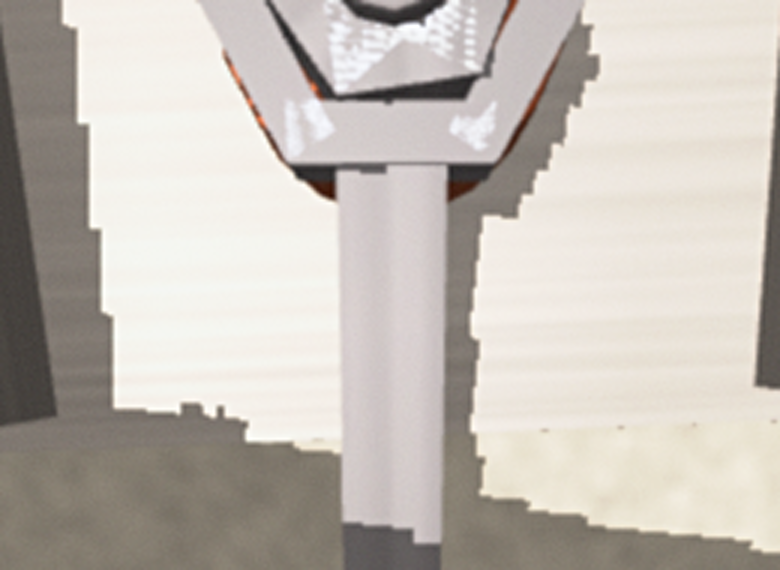

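```bash
cat >> h.py <<'E'
N=np.array([629.73,-229.47]);OFF=np.array([120.3,-.78])
E
python3 - <<'E'
from h import *
z=33.3
rows([(y,z) for y in (3.4,1.4,-.6,-2.6,-4.6,-6.6,-8.6,-10.6,-12.6,-14.6)]);rows([(-30,z)])
E
```

```text
0.0 0.5 -4.3 2.0 1; 0.0 0.8 -8.5 4.0 1; 0.0 1.2 -12.7 6.0 1; 0.0 1.7 -16.9 8.0 1; 0.0 2.4 -21.0 10.0 1; 0.0 3.2 -25.1 12.0 1; 0.0 4.2 -29.2 14.0 1; 0.0 5.3 -33.3 16.0 1; 0.0 6.6 -37.3 18.0 1; 0.0 8.0 -41.2 20.0 1
0.0 23.2 -69.7 35.4 1
```

Request:
apply_moves(targets="0 0.5 -4.3 2 1;0 0.8 -8.5 4 1;0 1.2 -12.7 6 1;0 1.7 -16.9 8 1;0 2.4 -21 10 1;0 3.2 -25.1 12 1;0 4.2 -29.2 14 1;0 5.3 -33.3 16 1;0 6.6 -37.3 18 1;0 8 -41.2 20 1")

```text
clock: 12.18
position: [513.6, -198.7, 33.6]
ee_rot: [-0.56, -0.432, 0.56, -0.432]
contact_force: [1.2, -1.2, -3.2]
gripper_width: 16.8
```

```bash
python3 - <<'E'
from h import *
print(adv(0,8,-41.2,20));tq()
rows([(y,33.3) for y in (-16.6,-18.6,-20.6,-22.6,-24.6,-26.6,-28.6,-30)])
E
```

```text
(array([ 513.54132666, -198.41675445,   33.312     ]), -14.579999999999998)
t12.18 [ 513.6 -198.7   33.6] yaw -14.65 F [ 1.2 -1.2 -3.2] M [-0.39 -0.12  0.11] w16.8
radial(out of nut) 1.4  tang(cw+) 0.8  tau_cw 0.100 Mz 0.115 dist 120.10
0.0 0.1 -4.2 2.0 1; 0.0 0.3 -8.4 4.0 1; 0.0 0.7 -12.6 6.0 1; 0.0 1.2 -16.8 8.0 1; 0.0 1.9 -20.9 10.0 1; 0.0 2.8 -25.0 12.0 1; 0.0 3.7 -29.1 14.0 1; 0.0 4.5 -31.9 15.4 1
```

Good, torque ≈0.2. Finish the stroke, then unload by turning back 5.5°.

Request:
apply_moves(targets="0 0.1 -4.2 2 1;0 0.3 -8.4 4 1;0 0.7 -12.6 6 1;0 1.2 -16.8 8 1;0 1.9 -20.9 10 1;0 2.8 -25 12 1;0 3.7 -29.1 14 1;0 4.5 -31.9 15.4 1;0 4.5 -31.9 15.4 1")

```text
clock: 12.93
position: [525.9, -168.9, 33.5]
ee_rot: [-0.612, -0.354, 0.613, -0.354]
contact_force: [-0.3, -2.4, -2.1]
gripper_width: 16.9
```

```bash
python3 - <<'E'
from h import *
import pickle
print(adv(0,4.5,-31.9,15.4));tq()
rows([(y,33.3) for y in (-28,-26,-25)])
d=get_image("wrist");pickle.dump(d,open("w11.pkl","wb"));crop(d,"w11.png",210,0,150,80,5);tq()
E
```

```text
(array([ 525.92665002, -168.67681892,   33.312     ]), -29.979999999999997)
t12.93 [ 525.9 -168.9   33.5] yaw -29.98 F [-0.3 -2.4 -2.1] M [-0.73 -0.06 -0.03] w16.9
radial(out of nut) 0.9  tang(cw+) 2.2  tau_cw 0.267 Mz -0.030 dist 120.25
0.0 0.0 4.2 -2.0 1; 0.0 0.2 8.4 -4.0 1; 0.0 0.4 10.5 -5.0 1
t12.98 [ 525.8 -169.    33.5] yaw -29.94 F [ 1.  -1.7 -3. ] M [-0.6  -0.06 -0.01] w17.1
radial(out of nut) 1.7  tang(cw+) 0.9  tau_cw 0.110 Mz -0.015 dist 120.22
```

View pics/w11.png

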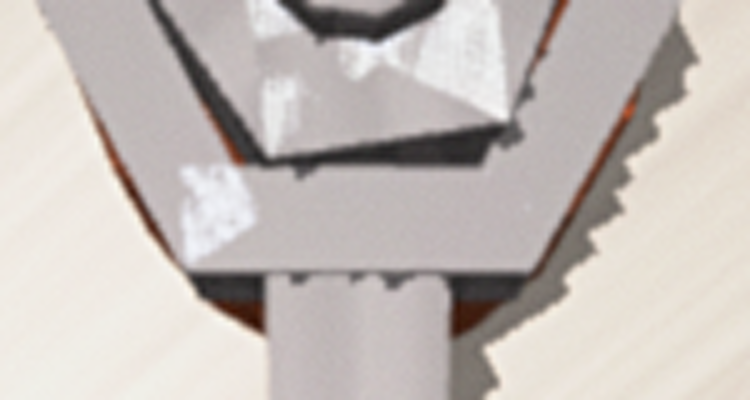

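```bash
python3 - <<'E'
from fit import *
import pickle
d=pickle.load(open("w11.pkl","rb"))
p=px([(268,158),(508,123)],210,0,5);a,b=[ray(d,*q,56) for q in p];v=b-a
print(a,b,np.linalg.norm(v),"nut dir yaw",np.degrees(np.arctan2(v[1],v[0]))+90)
p=px([(242,164),(481,163)],210,0,5);a,b=[ray(d,*q,52) for q in p];v=b-a;print(np.linalg.norm(v),"ring yaw",np.degrees(np.arctan2(v[1],v[0]))+90)
E
```

```text
[ 619.62738683 -216.07291817   56.        ] [ 612.88008379 -232.20176316   56.        ] 17.48329885813501 nut dir yaw -22.70139384384825
17.923166898953717 ring yaw -29.835150760326968
```

```bash
python3 - <<'E'
from h import *
rows([(-28,33.3),(-26,33.3),(-24,33.3),(-24,33.3)])
E
```

```text
0.0 0.0 4.2 -2.0 1; 0.0 0.2 8.4 -4.0 1; 0.0 0.6 12.5 -6.0 1; 0.0 0.6 12.5 -6.0 1
```

Request:
apply_moves(targets="0 0 4.2 -2 1;0 0.2 8.4 -4 1;0 0.5 12.6 -6 1;0 0.5 12.6 -6 1;0 0.5 12.6 -6 1;0 0.5 12.6 -6 1")

```text
clock: 13.48
position: [519.9, -179.8, 33.3]
ee_rot: [-0.593, -0.385, 0.593, -0.385]
contact_force: [0.7, -0.7, -3.6]
gripper_width: 16.9
```

```bash
python3 - <<'E'
from h import *
print(adv(0,.5,12.6,-6));tq()
d=get_image("wrist");crop(d,"w12.png",210,0,150,80,5);tq()
E
```

```text
(array([ 520.06355932, -179.84078629,   33.312     ]), -23.979999999999997)
t13.48 [ 519.9 -179.8   33.3] yaw -24.02 F [ 0.7 -0.7 -3.6] M [-0.05  0.02  0.02] w16.9
radial(out of nut) 0.9  tang(cw+) 0.3  tau_cw 0.041 Mz 0.017 dist 120.53
t13.53 [ 519.9 -179.7   33.3] yaw -24.01 F [-0.3 -1.2 -3.8] M [-0.05  0.04 -0.02] w16.8
radial(out of nut) 0.2  tang(cw+) 1.2  tau_cw 0.149 Mz -0.017 dist 120.54
```

View pics/w12.png

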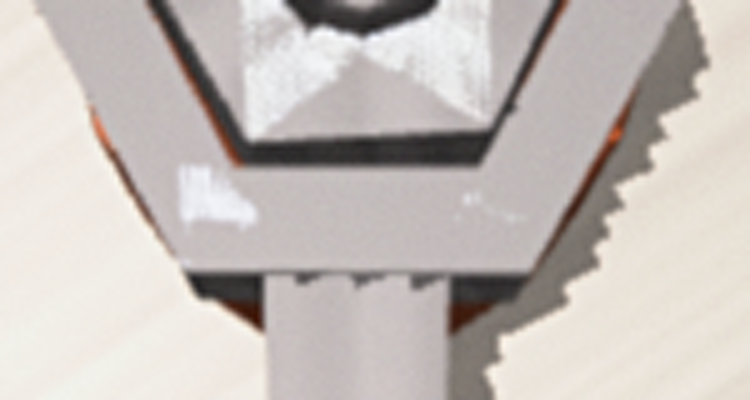

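```bash
python3 - <<'E'
from h import *
rows([(y,63.3) for y in (-24,-24,-22,-17,-11,-5,1,7,13,18)])
E
```

```text
-30.0 0.1 -0.0 0.0 1; -30.0 0.1 -0.0 0.0 1; -30.0 0.1 4.2 -2.0 1; -30.0 0.9 14.6 -7.0 1; -30.0 3.0 27.0 -13.0 1; -30.0 6.4 39.2 -19.0 1; -30.0 11.0 50.9 -25.0 1; -30.0 16.8 62.0 -31.0 1; -30.0 23.8 72.5 -37.0 1; -30.0 30.4 80.7 -42.0 1
```

Request:
apply_moves(targets="-3 0 0 0 1;-8 0 0 0 1;-14 0 0 0 1;-20 0 0 0 1;-26 0 0 0 1;-30 0 0 0 1;-30 0 0 0 1")

```text
clock: 14.12
position: [520.8, -179.9, 64.7]
ee_rot: [0.594, 0.385, -0.592, 0.386]
contact_force: [-0.3, -0.2, -3.3]
gripper_width: 16.9
```

```bash
python3 - <<'E'
from h import *
print(adv(-30,0,0,0));tq()
rows([(y,63.3) for y in (-22,-17,-11,-5,1,7,13,19,24,27)])
E
```

```text
(array([ 520.06355932, -179.84078629,   63.312     ]), -23.979999999999997)
t14.12 [ 520.8 -179.9   64.7] yaw -23.96 F [-0.3 -0.2 -3.3] M [ 0.05 -0.01 -0.01] w16.9
radial(out of nut) -0.2  tang(cw+) 0.3  tau_cw 0.032 Mz -0.005 dist 119.66
0.0 0.1 4.2 -2.0 1; 0.0 0.9 14.6 -7.0 1; 0.0 3.0 27.0 -13.0 1; 0.0 6.4 39.2 -19.0 1; 0.0 11.0 50.9 -25.0 1; 0.0 16.8 62.0 -31.0 1; 0.0 23.8 72.5 -37.0 1; 0.0 31.8 82.2 -43.0 1; 0.0 39.3 89.6 -48.0 1; 0.0 44.0 93.7 -51.0 1
```

Request:
apply_moves(targets="0 0.1 4.2 -2 1;0 0.9 14.6 -7 1;0 3 27 -13 1;0 6.4 39.2 -19 1;0 11 50.9 -25 1;0 16.8 62 -31 1;0 23.8 72.5 -37 1;0 31.8 82.2 -43 1;0 39.3 89.6 -48 1;0 44 93.7 -51 1")

```text
clock: 14.95
position: [522.2, -284.3, 63.1]
ee_rot: [0.368, 0.604, -0.369, 0.603]
contact_force: [-0.5, -0.4, -3.1]
gripper_width: 17.2
```

```bash
python3 - <<'E'
from h import *
print(adv(0,44,93.7,-51));tq()
rows([(y,63.3) for y in (31,35,37.5)])
E
```

```text
(array([ 522.18446266, -283.33567394,   63.312     ]), 27.020000000000003)
t14.95 [ 522.2 -284.3   63.1] yaw 27.19 F [-0.5 -0.4 -3.1] M [-0.05 -0.   -0.03] w17.2
radial(out of nut) -0.6  tang(cw+) 0.1  tau_cw 0.014 Mz -0.032 dist 120.68
0.0 0.2 8.4 -4.0 1; 0.0 1.0 16.8 -8.0 1; 0.0 1.8 22.0 -10.5 1
```

Request:
apply_moves(targets="0 0.2 8.4 -4 1;0 1 16.8 -8 1;0 1.8 22 -10.5 1;6 1.8 22 -10.5 1;12 1.8 22 -10.5 1;15 1.8 22 -10.5 1;15 1.8 22 -10.5 1;15 1.8 22 -10.5 1")

```text
clock: 15.62
position: [533.6, -301.8, 48.1]
ee_rot: [0.313, 0.634, -0.313, 0.634]
contact_force: [0.4, 1.3, -2.6]
gripper_width: 17.2
```

```bash
python3 - <<'E'
from h import *
print(adv(15,1.8,22,-10.5));tq()
d=get_image("wrist");crop(d,"w13.png",210,0,150,80,5);tq()
E
```

```text
(array([ 533.78262188, -302.1165872 ,   48.312     ]), 37.52)
t15.62 [ 533.6 -301.8   48.1] yaw 37.52 F [ 0.4  1.3 -2.6] M [-0.07 -0.01 -0.04] w17.2
radial(out of nut) 1.1  tang(cw+) -0.8  tau_cw -0.097 Mz -0.041 dist 120.27
t15.67 [ 533.6 -301.8   48.2] yaw 37.52 F [ 0.2  0.5 -2.8] M [ 0.02  0.07 -0.01] w16.6
radial(out of nut) 0.4  tang(cw+) -0.3  tau_cw -0.036 Mz -0.011 dist 120.26
```

View pics/w13.png

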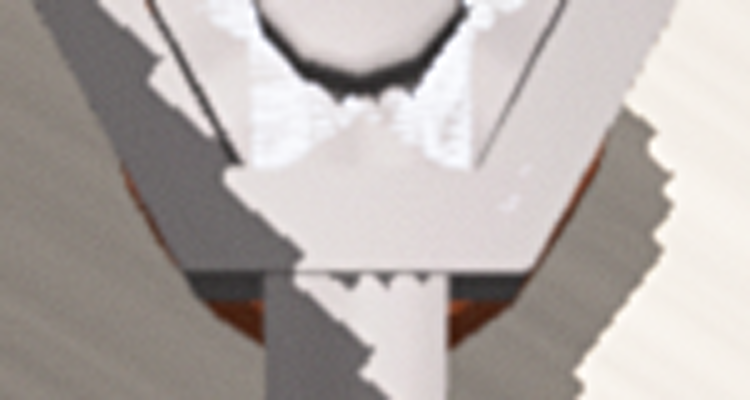

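Request:
apply_moves(targets="2 0 0 0 1;4 0 0 0 1;6 0 0 0 1;8.5 0 0 0 1;11 0 0 0 1;13 0 0 0 1;15 0 0 0 1;15 0 0 0 1")

```text
clock: 16.33
position: [533.8, -302.0, 32.8]
ee_rot: [0.313, 0.634, -0.313, 0.634]
contact_force: [0.6, 0.5, -2.9]
gripper_width: 17.2
```

```bash
python3 - <<'E'
from h import *
print(adv(15,0,0,0));tq()
d=get_image("wrist");crop(d,"w14.png",210,0,150,80,5);tq()
rows([(37.5-k,33.3) for k in (2,4,6,8,10,12,14,16,18,20)])
E
```

```text
(array([ 533.78262188, -302.1165872 ,   33.312     ]), 37.52)
t16.33 [ 533.8 -302.    32.8] yaw 37.52 F [ 0.6  0.5 -2.9] M [ 0.12 -0.27  0.02] w17.2
radial(out of nut) 0.8  tang(cw+) -0.1  tau_cw -0.013 Mz 0.022 dist 120.21
t16.38 [ 533.9 -302.    33.1] yaw 37.53 F [ 0.   0.4 -3. ] M [ 0.16 -0.17 -0.02] w17.4
radial(out of nut) 0.3  tang(cw+) -0.3  tau_cw -0.035 Mz -0.025 dist 120.20
0.0 0.1 -4.2 2.0 1; 0.0 0.4 -8.4 4.0 1; 0.0 0.8 -12.6 6.0 1; 0.0 1.3 -16.7 8.0 1; 0.0 2.0 -20.9 10.0 1; 0.0 2.8 -25.0 12.0 1; 0.0 3.8 -29.1 14.0 1; 0.0 4.9 -33.1 16.0 1; 0.0 6.2 -37.1 18.0 1; 0.0 7.6 -41.1 20.0 1
```

View pics/w14.png

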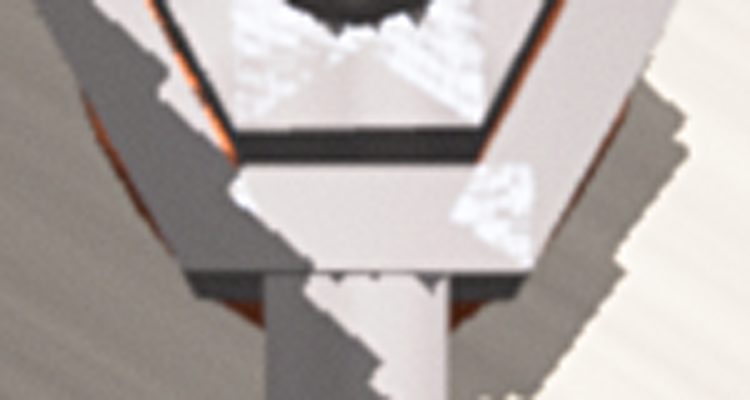

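Request:
apply_moves(targets="0 0.1 -4.2 2 1;0 0.4 -8.4 4 1;0 0.8 -12.6 6 1;0 1.3 -16.7 8 1;0 2 -20.9 10 1;0 2.8 -25 12 1;0 3.8 -29.1 14 1;0 4.9 -33.1 16 1;0 6.2 -37.1 18 1;0 7.6 -41.1 20 1")

```text
clock: 17.22
position: [515.3, -264.9, 33.6]
ee_rot: [0.418, 0.57, -0.418, 0.571]
contact_force: [1.0, 0.4, -3.2]
gripper_width: 16.8
```

```bash
python3 - <<'E'
from h import *
print(adv(0,7.6,-41.1,20));tq()
y=cmd()["yaw"]
rows([(y-k,33.3) for k in (1,2,3,4,5,6)])
E
```

```text
(array([ 514.77901678, -264.88980929,   33.312     ]), 17.520000000000003)
t17.22 [ 515.3 -264.9   33.6] yaw 17.49 F [ 1.   0.4 -3.2] M [-0.09 -0.27  0.2 ] w16.8
radial(out of nut) 1.1  tang(cw+) -0.1  tau_cw -0.007 Mz 0.205 dist 119.81
0.0 0.0 -2.1 1.0 1; 0.0 0.1 -4.1 2.0 1; 0.0 0.2 -6.2 3.0 1; 0.0 0.3 -8.3 4.0 1; 0.0 0.5 -10.4 5.0 1; 0.0 0.7 -12.5 6.0 1
```

Request:
apply_moves(targets="0 0 -2.1 1 1;0 0.1 -4.1 2 1;0 0.2 -6.2 3 1;0 0.3 -8.3 4 1;0 0.5 -10.4 5 1;0 0.5 -10.4 5 1")

```text
clock: 17.72
position: [512.5, -254.7, 33.5]
ee_rot: [0.443, 0.551, -0.443, 0.552]
contact_force: [2.7, -0.9, -4.1]
gripper_width: 17.0
```

```bash
python3 - <<'E'
from h import *
print(adv(0,.5,-10.4,5));tq()
E
```

```text
(array([ 512.12502035, -254.82172591,   33.312     ]), 12.520000000000003)
t17.72 [ 512.5 -254.7   33.5] yaw 12.48 F [ 2.7 -0.9 -4.1] M [-0.21 -0.49  0.08] w17.0
radial(out of nut) 2.4  tang(cw+) 1.4  tau_cw 0.172 Mz 0.081 dist 119.89
```

Request:
apply_moves(targets="0 0.3 -2.1 1 1;0 0.4 -4.1 2 1;0 0.6 -6.2 3 1;0 0.7 -8.3 4 1;0 0.7 -8.3 4 1")

```text
clock: 18.13
position: [511.0, -246.4, 33.4]
ee_rot: [0.462, 0.535, -0.462, 0.536]
contact_force: [1.1, -1.5, -2.5]
gripper_width: 16.9
```

```bash
python3 - <<'E'
from h import *
print(adv(0,.7,-8.3,4));tq()
E
```

```text
(array([ 511.00909737, -246.56735035,   33.312     ]), 8.520000000000003)
t18.13 [ 511.  -246.4   33.4] yaw 8.46 F [ 1.1 -1.5 -2.5] M [-0.36 -0.36  0.12] w16.9
radial(out of nut) 0.9  tang(cw+) 1.7  tau_cw 0.202 Mz 0.118 dist 119.94
```

Request:
apply_moves(targets="0 0 -2.1 1 1;0 0.1 -4.1 2 1;0 0.2 -6.2 3 1;0 0.3 -8.3 4 1;0 0.3 -8.3 4 1")

```text
clock: 18.55
position: [510.1, -238.0, 33.4]
ee_rot: [0.48, 0.519, -0.48, 0.519]
contact_force: [1.8, -0.9, -2.3]
gripper_width: 17.2
```

```bash
python3 - <<'E'
from h import *
print(adv(0,.3,-8.3,4));tq()
E
```

```text
(array([ 510.07610318, -238.31450103,   33.312     ]), 4.520000000000003)
t18.55 [ 510.1 -238.    33.4] yaw 4.46 F [ 1.8 -0.9 -2.3] M [-0.41 -0.26  0.  ] w17.2
radial(out of nut) 1.7  tang(cw+) 1.1  tau_cw 0.125 Mz 0.004 dist 119.95
```

Request:
apply_moves(targets="0 0.1 -2.1 1 1;0 0.2 -4.1 2 1;0 0.4 -6.2 3 1;0 0.5 -8.3 4 1;0 0.5 -8.3 4 1")

```text
clock: 18.97
position: [509.8, -229.7, 33.3]
ee_rot: [0.498, 0.502, -0.498, 0.502]
contact_force: [0.7, -2.3, -2.2]
gripper_width: 17.2
```

```bash
python3 - <<'E'
from h import *
print(adv(0,.5,-8.3,4));tq()
E
```

```text
(array([ 509.92044935, -230.00091144,   33.312     ]), 0.5200000000000031)
t18.97 [ 509.8 -229.7   33.3] yaw 0.47 F [ 0.7 -2.3 -2.2] M [-0.52 -0.14  0.12] w17.2
radial(out of nut) 0.7  tang(cw+) 2.3  tau_cw 0.277 Mz 0.119 dist 119.95
```

Request:
apply_moves(targets="0 0 -2.1 1 1;0 0.1 -4.1 2 1;0 0.2 -6.2 3 1;0 0.3 -8.3 4 1;0 0.3 -8.3 4 1")

```text
clock: 19.38
position: [510.0, -221.4, 33.3]
ee_rot: [-0.515, -0.484, 0.515, -0.484]
contact_force: [-0.5, -2.2, -2.6]
gripper_width: 17.1
```

```bash
python3 - <<'E'
from h import *
print(adv(0,.3,-8.3,4));tq()
E
```

```text
(array([ 510.14510962, -221.69853059,   33.312     ]), -3.479999999999997)
t19.38 [ 510.  -221.4   33.3] yaw -3.54 F [-0.5 -2.2 -2.6] M [-0.56 -0.06  0.06] w17.1
radial(out of nut) -0.4  tang(cw+) 2.2  tau_cw 0.268 Mz 0.061 dist 120.00
```

Request:
apply_moves(targets="0 0 -2.1 1 1;0 0.1 -4.1 2 1;0 0.2 -6.2 3 1;0 0.2 -6.2 3 1")

```text
clock: 19.72
position: [510.6, -215.2, 33.3]
ee_rot: [-0.528, -0.471, 0.528, -0.471]
contact_force: [0.0, -1.8, -1.7]
gripper_width: 17.3
```

```bash
python3 - <<'E'
from h import *
print(adv(0,.2,-6.2,3));tq()
E
```

```text
(array([ 510.72108158, -215.52210312,   33.312     ]), -6.479999999999997)
t19.72 [ 510.6 -215.2   33.3] yaw -6.54 F [ 0.  -1.8 -1.7] M [-0.51  0.11  0.07] w17.3
radial(out of nut) 0.3  tang(cw+) 1.8  tau_cw 0.210 Mz 0.072 dist 120.01
```

Request:
apply_moves(targets="0 0 -2.1 1 1;0 0.1 -4.1 2 1;0 0.2 -6.2 3 1;0 0.2 -6.2 3 1")

```text
clock: 20.05
position: [511.4, -209.1, 33.3]
ee_rot: [-0.54, -0.457, 0.54, -0.457]
contact_force: [-0.3, -1.7, -1.9]
gripper_width: 16.7
```

```bash
python3 - <<'E'
from h import *
print(adv(0,.2,-6.2,3));tq()
E
```

```text
(array([ 511.61951343, -209.38428427,   33.312     ]), -9.479999999999997)
t20.05 [ 511.4 -209.1   33.3] yaw -9.54 F [-0.3 -1.7 -1.9] M [-0.51  0.16  0.06] w16.7
radial(out of nut) 0.0  tang(cw+) 1.7  tau_cw 0.201 Mz 0.063 dist 120.03
```

Request:
apply_moves(targets="0 0 -2.1 1 1;0 0.1 -4.1 2 1;0 0.2 -6.2 3 1;0 0.2 -6.2 3 1")

```text
clock: 20.38
position: [512.7, -203.0, 33.3]
ee_rot: [-0.551, -0.443, 0.552, -0.442]
contact_force: [-1.5, -1.8, -2.2]
gripper_width: 16.6
```

```bash
python3 - <<'E'
from h import *
print(adv(0,.2,-6.2,3));tq()
E
```

```text
(array([ 512.83794262, -203.30189738,   33.312     ]), -12.479999999999997)
t20.38 [ 512.7 -203.    33.3] yaw -12.53 F [-1.5 -1.8 -2.2] M [-0.48  0.29  0.15] w16.6
radial(out of nut) -1.1  tang(cw+) 2.1  tau_cw 0.250 Mz 0.149 dist 120.00
```

Request:
apply_moves(targets="0 0 -2.1 1 1;0 0.1 -4.1 2 1;0 0.2 -6.2 3 1;0 0.2 -6.2 3 1")

```text
clock: 20.72
position: [514.1, -197.2, 33.2]
ee_rot: [-0.563, -0.428, 0.563, -0.428]
contact_force: [-1.6, -2.7, -2.2]
gripper_width: 16.8
```

```bash
python3 - <<'E'
from h import *
print(adv(0,.2,-6.2,3));tq()
E
```

```text
(array([ 514.37302954, -197.29161385,   33.312     ]), -15.479999999999997)
t20.72 [ 514.1 -197.2   33.2] yaw -15.51 F [-1.6 -2.7 -2.2] M [-0.91  0.44  0.24] w16.8
radial(out of nut) -0.8  tang(cw+) 3.0  tau_cw 0.358 Mz 0.238 dist 120.02
```

Request:
apply_moves(targets="0 0 -2.1 1 1;0 0.1 -4.1 2 1;0 0.2 -6.2 3 1;0 0.2 -6.2 3 1")

```text
clock: 21.05
position: [515.9, -191.3, 33.2]
ee_rot: [-0.574, -0.413, 0.574, -0.413]
contact_force: [-2.5, -5.1, -2.3]
gripper_width: 16.8
```

```bash
python3 - <<'E'
from h import *
print(adv(0,.2,-6.2,3));tq()
E
```

```text
(array([ 516.22056661, -191.36990744,   33.312     ]), -18.479999999999997)
t21.05 [ 515.9 -191.3   33.2] yaw -18.51 F [-2.5 -5.1 -2.3] M [-1.41  0.64  0.41] w16.8
radial(out of nut) -0.7  tang(cw+) 5.6  tau_cw 0.673 Mz 0.408 dist 120.05
```

Request:
apply_moves(targets="0 0 -0.5 0.25 1;0 0 -1 0.5 1")

```text
clock: 21.22
position: [516.2, -190.5, 33.2]
ee_rot: [-0.575, -0.411, 0.576, -0.411]
contact_force: [-2.3, -4.6, -3.5]
gripper_width: 17.2
```

```bash
python3 - <<'E'
from h import *
print(adv(0,0,-1,.5));tq()
get_image("wrist");tq()
d=get_image("wrist");crop(d,"w15.png",210,0,150,80,5);tq()
E
```

```text
(array([ 516.53754022, -190.42147308,   33.312     ]), -18.979999999999997)
t21.22 [ 516.2 -190.5   33.2] yaw -18.99 F [-2.3 -4.6 -3.5] M [-1.2   0.69  0.54] w17.2
radial(out of nut) -0.7  tang(cw+) 5.1  tau_cw 0.606 Mz 0.541 dist 120.03
t21.27 [ 516.2 -190.5   33.2] yaw -19.00 F [-2.9 -4.6 -1.3] M [-1.26  0.68  0.54] w17.1
radial(out of nut) -1.3  tang(cw+) 5.3  tau_cw 0.636 Mz 0.537 dist 120.03
t21.32 [ 516.2 -190.5   33.2] yaw -18.98 F [-3.7 -4.8 -2.5] M [-1.31  0.72  0.56] w17.3
radial(out of nut) -1.9  tang(cw+) 5.8  tau_cw 0.692 Mz 0.563 dist 120.02
```

View pics/w15.png

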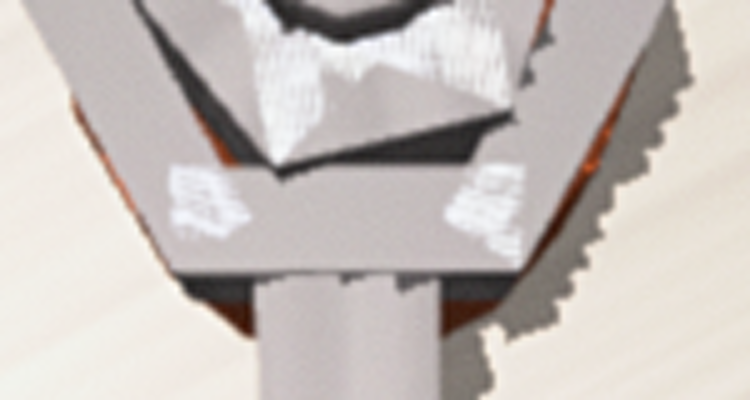

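Request:
apply_moves(targets="0 0 0 0 1;0 0 0 0 1;0 0 0 0 1;0 0 0 0 1")

```text
clock: 21.65
position: [516.2, -190.5, 33.2]
ee_rot: [-0.575, -0.411, 0.576, -0.411]
contact_force: [-3.4, -4.5, -2.1]
gripper_width: 16.9
```

```bash
python3 - <<'E'
from h import *
tq()
E
```

```text
t21.65 [ 516.2 -190.5   33.2] yaw -18.98 F [-3.4 -4.5 -2.1] M [-1.22  0.71  0.55] w16.9
radial(out of nut) -1.7  tang(cw+) 5.4  tau_cw 0.643 Mz 0.545 dist 120.03
```

Request:
apply_moves(targets="0 0 0 0 1;0 0 0 0 1;0 0 0 0 1;0 0 0 0 1")

```text
clock: 21.98
position: [516.2, -190.5, 33.2]
ee_rot: [-0.575, -0.411, 0.576, -0.411]
contact_force: [-3.1, -3.5, -1.8]
gripper_width: 17.2
```

```bash
python3 - <<'E'
from h import *
tq();y=cmd()["yaw"]
rows([(y+k,33.3) for k in (2,4,6,8,9,10,11)])
E
```

```text
t21.98 [ 516.2 -190.5   33.2] yaw -18.98 F [-3.1 -3.5 -1.8] M [-1.23  0.76  0.57] w17.2
radial(out of nut) -1.8  tang(cw+) 4.4  tau_cw 0.522 Mz 0.565 dist 120.04
0.0 -0.5 3.5 -2.0 1; 0.0 -0.3 7.7 -4.0 1; 0.0 0.0 11.9 -6.0 1; 0.0 0.5 16.1 -8.0 1; 0.0 0.8 18.2 -9.0 1; 0.0 1.1 20.2 -10.0 1; 0.0 1.5 22.3 -11.0 1
```

Request:
apply_moves(targets="0 -0.2 1.8 -1 1;0 -0.3 3.7 -2 1;0 -0.3 7.7 -4 1;0 0 11.9 -6 1;0 0.5 16.1 -8 1;0 0.8 18.2 -9 1;0 1.1 20.2 -10 1;0 1.1 20.2 -10 1;0 1.1 20.2 -10 1;0 1.1 20.2 -10 1")

```text
clock: 22.82
position: [511.4, -209.7, 33.3]
ee_rot: [0.538, 0.459, -0.538, 0.459]
contact_force: [-0.0, -1.8, -2.4]
gripper_width: 16.6
```

```bash
python3 - <<'E'
from fit import *
print(adv(0,1.1,20.2,-10));tq()
import pickle
d=get_image("wrist");pickle.dump(d,open("w16.pkl","wb"));crop(d,"w16.png",210,0,150,80,5);tq()
E
```

```text
(array([ 511.00792625, -209.88100466,   33.312     ]), -8.979999999999997)
t22.82 [ 511.4 -209.7   33.3] yaw -9.02 F [-0.  -1.8 -2.4] M [-0.43  0.14 -0.17] w16.6
radial(out of nut) 0.3  tang(cw+) 1.8  tau_cw 0.213 Mz -0.174 dist 119.98
t22.87 [ 511.4 -209.7   33.4] yaw -9.00 F [ 0.1 -2.2 -3.7] M [-0.39  0.18 -0.19] w17.3
radial(out of nut) 0.4  tang(cw+) 2.2  tau_cw 0.262 Mz -0.189 dist 120.01
```

View pics/w16.png

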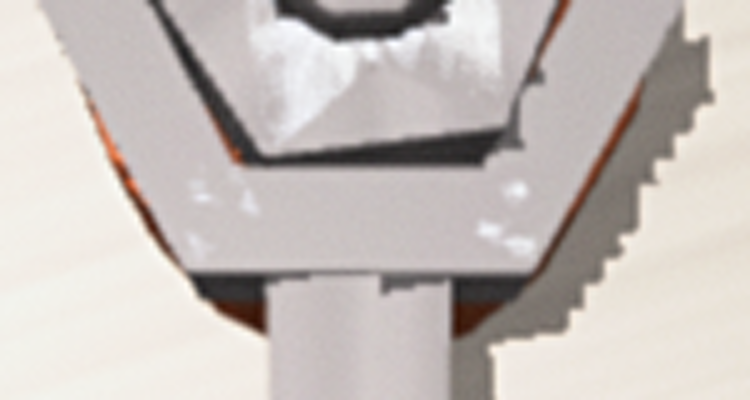

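```bash
python3 - <<'E'
from h import *
rows([(y,33.3) for y in (-8,-6,-4,-3.5)])
E
```

```text
0.0 0.0 2.1 -1.0 1; 0.0 0.1 6.3 -3.0 1; 0.0 0.4 10.5 -5.0 1; 0.0 0.5 11.5 -5.5 1
```

Request:
apply_moves(targets="0 0 2.1 -1 1;0 0.1 6.3 -3 1;0 0.4 10.5 -5 1;0 0.5 11.5 -5.5 1;0 0.5 11.5 -5.5 1;0 0.5 11.5 -5.5 1")

```text
clock: 23.37
position: [509.8, -221.1, 33.3]
ee_rot: [0.515, 0.485, -0.515, 0.485]
contact_force: [-0.1, 0.5, -3.0]
gripper_width: 17.0
```

```bash
python3 - <<'E'
from fit import *
print(adv(0,.5,11.5,-5.5));tq()
import pickle
d=get_image("wrist");pickle.dump(d,open("w17.pkl","wb"));crop(d,"w17.png",210,0,150,80,5);tq()
E
```

```text
(array([ 509.70676629, -221.3180927 ,   33.312     ]), -3.479999999999997)
t23.37 [ 509.8 -221.1   33.3] yaw -3.49 F [-0.1  0.5 -3. ] M [-0.    0.04  0.05] w17.0
radial(out of nut) -0.1  tang(cw+) -0.5  tau_cw -0.060 Mz 0.053 dist 120.20
t23.42 [ 509.8 -221.1   33.3] yaw -3.48 F [ 0.9  0.4 -3.1] M [-0.02  0.09  0.01] w16.9
radial(out of nut) 0.9  tang(cw+) -0.4  tau_cw -0.052 Mz 0.013 dist 120.21
```

View pics/w17.png

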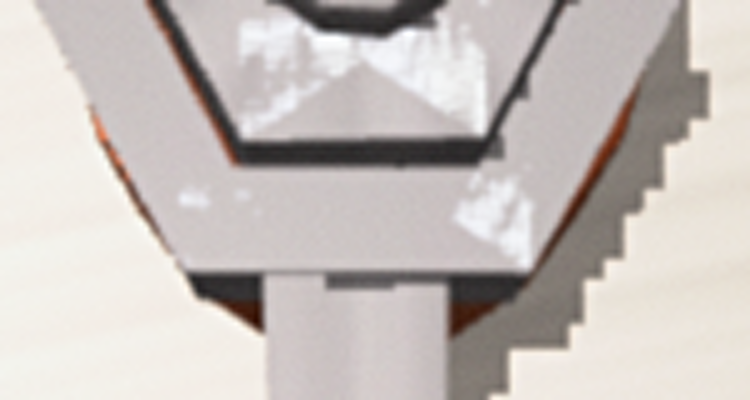

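Request:
apply_moves(targets="-3 0 0 0 1;-8 0 0 0 1;-14 0 0 0 1;-20 0 0 0 1;-27 0 0 0 1;-45 0 0 0 1;-75 0 0 0 1;-105 0 0 0 1;-130 0 0 0 1;-145 0 0 0 1")

```text
clock: 24.25
position: [511.0, -221.7, 182.6]
ee_rot: [0.516, 0.483, -0.514, 0.487]
contact_force: [0.6, -0.5, -2.9]
gripper_width: 16.9
```

```bash
python3 - <<'E'
from fit import *
print(adv(-145,0,0,0));tq()
print(rel([577.1,208.4,178.3],13.3).round(1))
E
```

```text
(array([ 509.70676629, -221.3180927 ,  178.312     ]), -3.479999999999997)
t24.25 [ 511.  -221.7  182.6] yaw -3.45 F [ 0.6 -0.5 -2.9] M [-0.02 -0.01  0.01] w16.9
radial(out of nut) 0.6  tang(cw+) 0.4  tau_cw 0.051 Mz 0.007 dist 118.99
[   0.    41.2 -433.   -16.8]
```

Request:
apply_moves(targets="0 1 -15 0 1;0 4 -40 -1 1;0 7 -75 -2 1;0 10 -111 -4 1;0 14 -148 -6 1;0 18 -185 -8 1;0 21 -222 -10 1;0 25 -258 -11 1;0 28 -292 -12 1;0 30 -315 -13 1")

```text
clock: 25.08
position: [558.9, 94.3, 179.1]
ee_rot: [0.457, 0.54, -0.455, 0.541]
contact_force: [0.4, 0.2, -2.4]
gripper_width: 17.0
```

```bash
python3 - <<'E'
from fit import *
print(adv(0,30,-315,-13));st()
print(rel([577.1,208.4,178.3],13.3).round(1))
E
```

```text
(array([558.77198585,  91.28005865, 178.312     ]), 9.520000000000003)
t25.08 [558.9  94.3 179.1] yaw 9.68 F [ 0.4  0.2 -2.4] M [-0.09  0.06 -0.07] w17.0
[   0.    37.4 -112.5   -3.8]
```

Request:
apply_moves(targets="0 10 -30 -1 1;0 20 -60 -2 1;0 30 -90 -3 1;0 36 -108 -3.8 1;0 37.4 -112.5 -3.8 1;40 37.4 -112.5 -3.8 1;80 37.4 -112.5 -3.8 1;100 37.4 -112.5 -3.8 1;105 37.4 -112.5 -3.8 1;105 37.4 -112.5 -3.8 1")

```text
clock: 25.92
position: [576.3, 207.2, 72.0]
ee_rot: [0.437, 0.555, -0.44, 0.554]
contact_force: [0.0, 0.7, -3.1]
gripper_width: 17.0
```

```bash
python3 - <<'E'
from fit import *
print(adv(105,37.4,-112.5,-3.8));st()
d=get_image("wrist");crop(d,"w18.png",0,0,560,420,1)
e=get_image("scene");crop(e,"s18.png",310,190,90,120,5)
E
```

```text
(array([577.05032452, 208.41635676,  73.312     ]), 13.320000000000004)
t25.92 [576.3 207.2  72. ] yaw 13.29 F [ 0.   0.7 -3.1] M [-0.    0.01  0.04] w17.0
```

View pics/w18.png

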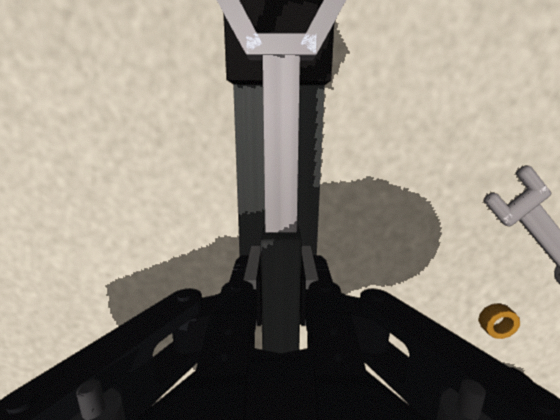

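View pics/s18.png

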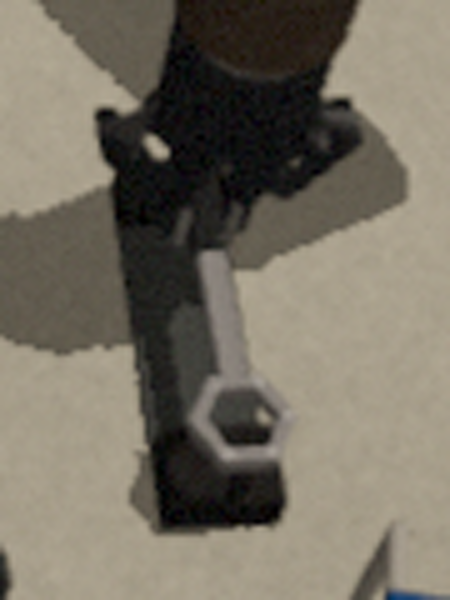

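Request:
apply_moves(targets="15 0 0 0 1;30 0 0 0 1;40 0 0 0 1;44 0 0 0 1;46 0 0 0 1;47 0 0 0 1;48 0 0 0 1;48 0 0 0 1;48 0 0 0 1")

```text
clock: 26.77
position: [577.4, 208.6, 25.9]
ee_rot: [0.439, 0.555, -0.438, 0.555]
contact_force: [0.5, 0.8, -3.7]
gripper_width: 16.8
```

```bash
python3 - <<'E'
from fit import *
print(adv(48,0,0,0));st()
d=get_image("wrist");crop(d,"w19.png",0,0,560,420,1)
e=get_image("side");crop(e,"s19.png",230,130,90,75,8)
E
```

```text
(array([577.05032452, 208.41635676,  25.312     ]), 13.320000000000004)
t26.77 [577.4 208.6  25.9] yaw 13.33 F [ 0.5  0.8 -3.7] M [-0.03  0.09 -0.05] w16.8
```

View pics/w19.png

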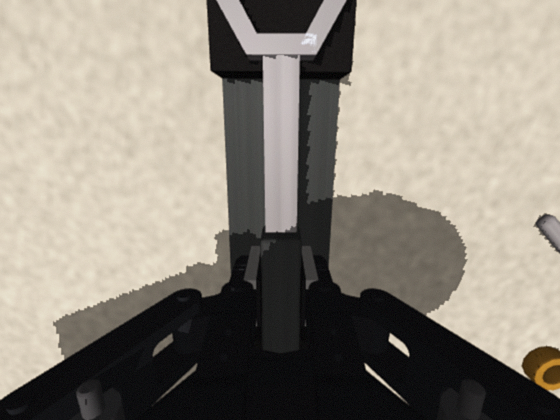

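View pics/s19.png

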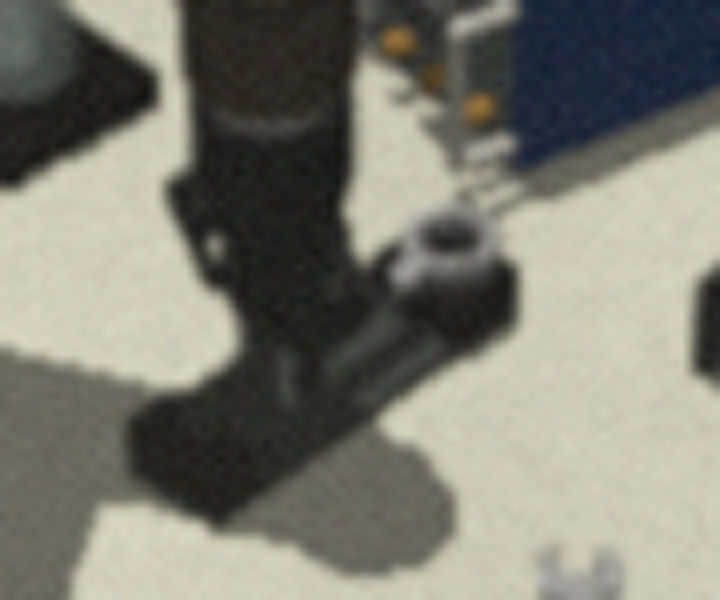

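Request:
apply_moves(targets="0.5 0 0 0 1;1 0 0 0 1;1.5 0 0 0 1;1.5 0 0 0 1;1.5 0 0 0 1")

```text
clock: 27.28
position: [577.2, 208.5, 24.4]
ee_rot: [0.439, 0.555, -0.438, 0.555]
contact_force: [-2.8, -0.6, 1.9]
gripper_width: 17.1
```

```bash
python3 - <<'E'
from fit import *
print(adv(1.5,0,0,0));st()
E
```

```text
(array([577.05032452, 208.41635676,  23.812     ]), 13.320000000000004)
t27.28 [577.2 208.5  24.4] yaw 13.33 F [-2.8 -0.6  1.9] M [-0.03  0.46 -0.05] w17.1
```

Supported. Release gently, in place.

Request:
apply_moves(targets="0 0 0 0 0.6;0 0 0 0 0.4;0 0 0 0 0.2;0 0 0 0 0;0 0 0 0 -0.4;0 0 0 0 -0.8;0 0 0 0 -1;0 0 0 0 -1;0 0 0 0 -1;0 0 0 0 -1")

```text
clock: 28.12
position: [577.1, 208.4, 23.8]
ee_rot: [0.439, 0.555, -0.439, 0.555]
contact_force: [0.8, -0.7, -0.4]
gripper_width: 85.3
```

```bash
python3 - <<'E'
from fit import *
st()
d=get_image("wrist");crop(d,"w20.png",0,0,560,420,1)
E
```

```text
t28.12 [577.1 208.4  23.8] yaw 13.33 F [ 0.8 -0.7 -0.4] M [-0.05  0.01 -0.02] w85.3
```

View pics/w20.png

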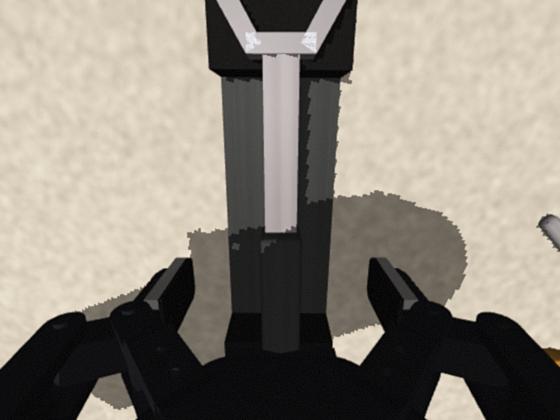

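Request:
apply_moves(targets="-15 0 0 0 -1;-40 0 0 0 -1;-75 0 0 0 -1;-110 0 0 0 -1;-145 0 0 0 -1;-170 0 0 0 -1;-177 0 0 0 -1;-177 0 0 0 -1;-177 0 0 0 -1")

```text
clock: 28.92
position: [576.4, 208.3, 200.1]
ee_rot: [0.439, 0.555, -0.439, 0.554]
contact_force: [-0.2, 0.3, 0.4]
gripper_width: 85.3
```

```bash
python3 - <<'E'
from fit import *
print(adv(-177,0,0,0));st()
d=get_image("wrist");crop(d,"w21.png",0,0,560,420,1)
e=get_image("scene");crop(e,"s21.png",0,80,420,240,1.9)
E
```

```text
(array([577.05032452, 208.41635676, 200.812     ]), 13.320000000000004)
t28.92 [576.4 208.3 200.1] yaw 13.30 F [-0.2  0.3  0.4] M [0.01 0.01 0.02] w85.3
```

View pics/w21.png

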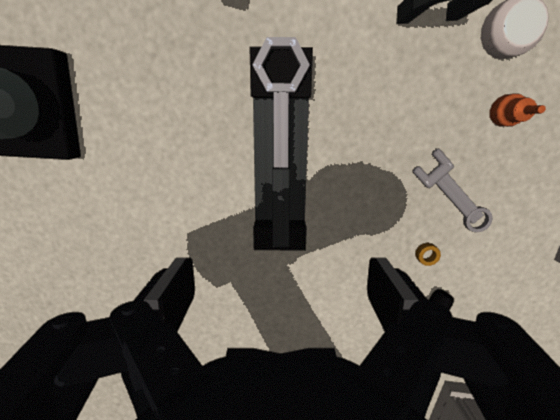

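View pics/s21.png

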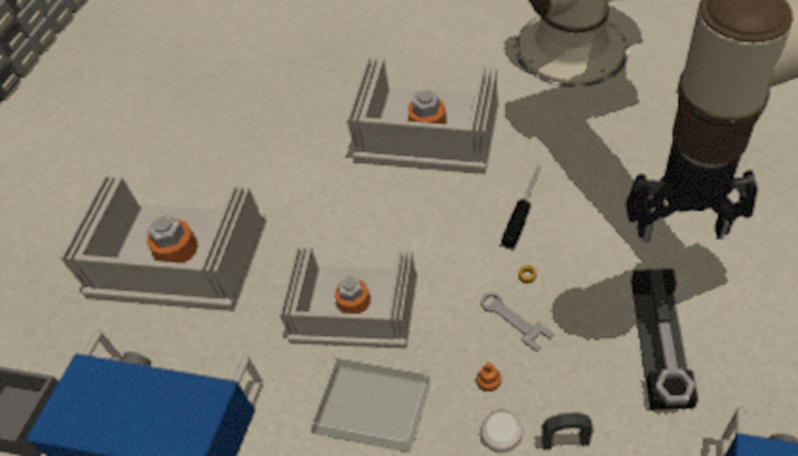

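The wrench lies across both supports with its ring, at about (281, 65), on the wide one, exactly as at the start. The other objects have not moved, and the gripper is clear.

```bash
python3 -c "
from bench import job
print(job.job_done())"
```

```text
the job is handed in; nothing more can be done
None
```

The nut is tightened to its stop and the wrench is back on its rest. I handed the job in at about 29 s of the 72 s allowed; no verdict is reported.

- **Choosing the sink:** of the three, only the one with its nut near (630, -230) measured 164–170 mm wide; the other two were about 220 mm.
- **Turning:** two strokes with one lift-off and reseat between them turned the nut roughly 100° in all.
- **Final pull:** I held it at the stop for about 0.75 s. The force and the wrist moment together gave readings of 1.09 to 1.25 N·m, about 1.17 on average. Single readings scatter by around 0.1 N·m. The same sum averaged about 0.26 while the nut ran freely, against the stated 0.25.
- **Unloading and lift-off:** after a first 10° turned back, the ring still carried a side force of about 2 N, so I turned back another 5.5°. The ring then sat free and lifted off with no extra force.
- **Last checks:** the wrench lies across both supports with the ring on the wide one, matching the picture from before the job. The gripper is open and clear with no contact force, and the other objects look unmoved in the pictures.

In the first lift from the rest, I mistakenly commanded 5 mm downward for one 1/12 s step. The readings after it and the final pictures showed no effect.

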